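Hang the stone holder on the slotted rack and load it

ROBOT

A 6-joint arm with a two-finger parallel gripper is mounted at the origin on a cart in front of the work surface, level with it; the furniture and walls round the work are solid. World frame = base frame: x ahead of the robot, y to its left, z up, the work surface at z = 0. Lengths are in m, angles in rad, forces in N, time in s.
With the tool pointing down it reaches from about 0.325 to 0.875 m from the base axis. Payload 4.4 kg.
Tool frame: the origin (TCP) lies midway between the tips of the shut fingers; the grasp point (between the pads) lies 19 mm behind it; y points along the fingers, z is the direction in which the jaws open and shut, and the axes are right-handed (so a half turn about y gives the same grasp; the last joint's range is limited). The gripper opens to 85 mm and grips with 20 to 120 N. Pads are 22 mm wide; open, the fingers measure 114 mm over their backs; the gripper's body (76 mm by 85 mm) begins 54 mm behind the grasp point. The pads swing forward as they close: fully open they stand 13 mm farther back than shut.
Start: joints at [-1.329, 0.207, 1.542, -0, 1.393, -0.15], TCP at [0.22, -0.531, 0.231] pointing down, gripper open.
Joint ranges: [-2.73, 2.73], [-0.86, 2.22], [0.23, 2.46], [-1.11, 4.25], [0.08, 2.63], [-2.82, 2.82]. Speed limits (rad/s): [2.79, 2.79, 3.14, 3.14, 3.14, 3.14].

INTERFACE

Orientations are given as a unit quaternion [x, y, z, w].
In Python, from bench import * gives the robot as it stands. The module is installed in compiled form; this text tells all that it offers.
- The arm moves only by the tool jog_arm, never from a script. Its argument "motion" is text: rows parted by semicolons, each of 7 numbers parted by spaces: the shift along the tool's x, y, z in mm, then the turn, a rotation vector about the tool's x, y, z in rad, then the opening, from -1 (shut) to 1 (fully open), so that 0 is half open. A call has exactly 8 rows; each row shifts and turns the commanded pose from where the row before left it, along the tool's axes as they then stand; what a row does not reach is not made up. A row lasts 1/12 s, in which the tool goes at most 41.7 mm and 7.16 degrees, less where a joint would pass 70% of its speed; a pose out of reach is approached as far as the arm can. A call with a gripper value outside its range is refused whole. The fingers move at their own pace and stop on an object; "grip_force" is the grip in N (left out, the last holds). Time passes only in rows, so rows that do not move let the fingers close, or fill a call up. It gives the time, the measured TCP pose, the force and the opening at its end, in the units of the state.
- read_state(): the state, without advancing time (a new reading comes with each control period).
- snapshot(name): name is "side" or "top" or "wrist"; returns the picture (384x512x3 uint8, blue, green, red); there is no depth.
- camera_params(name): a dict with "vertical_fov" (degrees; the focal length in pixels is half the picture's height over the tangent of half this angle, whatever the lens; pixels are square), "cx", "cy" (the principal point, pixels), "world_from_camera" (4x4, takes a point from camera to world coordinates); the wrist camera has in their place "tool_from_camera" (4x4, takes a point from camera to tool coordinates, whose origin is the TCP and whose axes are the tool frame's). Camera axes: x right, y up, looking along -z (the intrinsics and any distortion apply to the point x, -y, -z); pixel columns grow to the right and rows downward; lengths in m; the calibration is good to about 2 mm. A picture is of the moment at which its call begins: read the wrist's pose just before it. camera_params takes no time and is no camera call.
- job_done(): hands the job in, once; it reports no verdict.
The state is a dict: "clock": time; "joint_positions": joint angles; "dq": joint speeds; "joint_torque": joint torques, N m; "position": TCP position; "eef_rot": TCP orientation; "force": force on the tool from outside, world axes, zero at the start; "moment": the same for the moment, N m; "grip_width": opening from 0.0 (shut) to 1.0 (fully open).
Only numpy, scipy, OpenCV 4.12 (cv2) and the standard library are available. Lean on these libraries where they do the work, as an engineer would, in place of code of your own. Each camera call takes 0.05 s, during which the arm holds its last target.

TASK

Tip the standing steel holder over onto its flat underside, then hook its two claws into the upper pair of slots of the rack with its tray level and facing you, and press it down until the spring catch snaps over and locks it. Then lay the dressing stone flat in the hung holder's tray. Leave the spanner, the wood block and the grease tin where they are.

Things in the scene. Friction and masses are not known exactly. Their poses are not given: they have to be found in the camera images.
- holder_tray (a point): Loose bare-metal holder (0.26 kg): open tray with a tall back plate that bears two claws. This point: tray's middle, near its balance point, 72 in front of the back plate's rear face, 11 above the underside. x along the tray towards the claws, z up when it lies or hangs. Tray 150 long over all, 56 wide outside, 48 inside, floor 4 thick, side walls 20 high from the underside; sheet 4 to 5
- holder_foot (a point): centre of the outer face of the holder's front wall (56 wide, 40 high, 10 thick), the end away from the claws. At the start the holder stands on it, 164 high, claws up (own x up), underside away from the robot, flange towards it. Pushed high on the flange, away from the robot, it tips over the wall's lower edge at some 15 degrees, then falls by itself onto its underside, claws away from the robot
- holder_flange (a point): on the upper face of the flange at the top of the back plate (flange 112 wide, reaching 26 forward over the tray; back plate 112 wide, 5 thick, 66 high from the underside): middle of the width, 15 in front of the plate's rear face. A good place to press down, or to push when the holder stands (then 135 above the bench, its face towards the robot). Axes as holder_tray
- holder_claws (a point): midway between the claws, on the back plate's rear face, at the lower edge of the necks (48 above the underside). Claws at y = -40 and +40, 5 thick: necks 12 high; lips 8 to 14 behind the plate (tips bevelled), hanging 18 below the necks' lower edge. A half-round bump (28 wide, 4 proud) on the plate's rear, 14 above the underside, passes the catch. Axes as holder_tray
- rack: steel rack fixed to the bench: two uprights 175 high, 28 wide, at y = -40 and +40. Origin on the bench in the middle of the uprights' front face; x into the rack, away from the robot, z up. Base plate from 8 in front to 54 behind, 128 wide. Front webs 6 thick, slippery, each with two slots 13 wide, 40 high: lower 58 to 98, upper 118 to 158 above the bench
- upper_slots (a point): on the front face midway between the upper slots, at their lower edge (118 above the bench); axes as rack. The claws go in with holder_claws level with the slots and 20 to 27 above this point, until the back plate touches; then straight down. It rests on the catch, nose drooping a little, 7 to 10 above home; home is holder_claws on this point, axes parallel, underside 70 above the bench
- catch (a joint): spring catch, a steel bar 30 wide between the uprights, 91 above the bench: 0 m sprung out; the holder's bump pushes it back to about 0.0035 in passing, then it springs out to 0 above the bump. Pressing the holder past it takes about 10 to 20 N
- stone_center (a point): centre of the loose black dressing stone, 24 x 95 x 24, 0.19 kg, lying flat on the bench; its long side is along its own y, z up
- spanner: ring spanner, 28 x 165 x 6, lying on the bench, a bystander; origin under its centre
- block: oak block, 44 x 85 x 38, on the bench, a bystander; origin under its centre
- tin: round closed grease tin, 70 across, 42 high, on the bench, a bystander; origin under its centre
Things that resemble listed ones, but are neither listed nor needed, are in the scene too. What is shaped like the part that bears stone_center but orange is not meant.

How it is judged:
By the outcome, as a careful person would: the job done as asked, in the order asked, and still so for the second after the job is handed in, with the robot touching nothing.
It also fails if it takes over 72 s, if anything falls off the work surface, if the arm or the gripper's body presses on something with over 40 N, if the wrist force passes 120 N, or if a joint passes its speed limit or range.

## Working session

There is one attempt and no reset: what is moved stays moved. The work goes in short steps, Python scripts to look and compute and a tool call to move; the robot and the scene stay as the last step left them, time stands still between calls to the robot, and variables do not carry over. Pictures are saved under pics/ and viewed, and the job is handed in when it is done.

Besides the shell and the picture viewer there is one more tool, called after ">>>" as name(argument=value, ...) on one line, values as JSON. jog_arm: Moves the arm, as the interface text tells. Its arguments: {"type":"object","properties":{"motion":{"type":"string"},"grip_force":{"type":"number"}},"required":["motion"]}

```bash
mkdir -p pics
python3 - <<'E'
from bench import *
import cv2,numpy as np
np.set_printoptions(precision=4,suppress=True)
s=read_state();print(s)
for n in ["side","top","wrist"]:
    cv2.imwrite(f"pics/{n}0.png",snapshot(n)); print(n,camera_params(n))
E
```

```text
{'clock': 0.0, 'joint_positions': array([-1.3285,  0.2074,  1.543 ,  0.    ,  1.3935, -0.1505]), 'dq': array([-0.002 ,  0.0014,  0.0018,  0.0004,  0.0008,  0.0001]), 'joint_torque': array([ -0.0008, -38.3042, -29.1594,  -0.0003,   0.0106,   0.    ]), 'position': array([ 0.2199, -0.5305,  0.2301]), 'eef_rot': array([-0.138 ,  0.6943, -0.6927,  0.138 ]), 'force': array([-0.0857,  0.4094,  0.0169]), 'moment': array([ 0.0018, -0.0068,  0.0203]), 'grip_width': 0.9957362536313888}
side {'vertical_fov': 51.6135403589086, 'cx': 259.0270831292636, 'cy': 186.47933648237614, 'world_from_camera': array([[ 0.9756,  0.0945, -0.1981,  0.2678],
       [-0.2195,  0.4168, -0.8821, -1.1121],
       [-0.0008,  0.9041,  0.4274,  0.6462],
       [ 0.    ,  0.    ,  0.    ,  1.    ]])}
top {'vertical_fov': 56.72269878390555, 'cx': 253.6716407764424, 'cy': 194.5370760248683, 'world_from_camera': array([[ 0.0008,  0.9951, -0.099 ,  0.4376],
       [-0.9998,  0.0028,  0.0207, -0.0231],
       [ 0.0209,  0.099 ,  0.9949,  1.1235],
       [ 0.    ,  0.    ,  0.    ,  1.    ]])}
wrist {'vertical_fov': 62.534993537082194, 'cx': 255.73826685281506, 'cy': 196.2989307752464, 'tool_from_camera': array([[-0.    , -0.955 , -0.2965, -0.074 ],
       [-0.0001,  0.2965, -0.955 , -0.142 ],
       [ 1.    , -0.    , -0.0001, -0.0006],
       [ 0.    ,  0.    ,  0.    ,  1.    ]])}
```

View pics/side0.png

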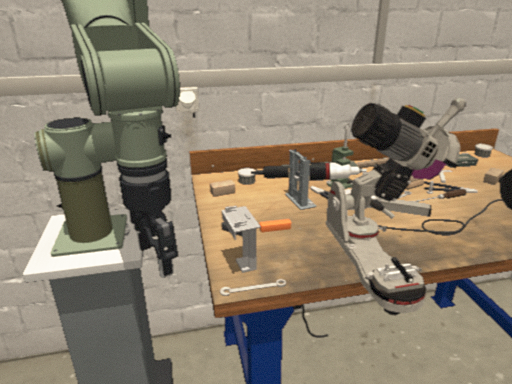

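View pics/top0.png

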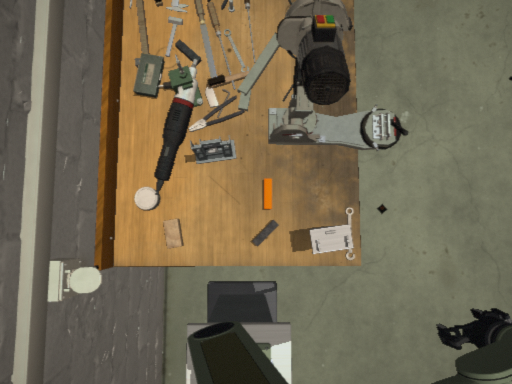

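View pics/wrist0.png

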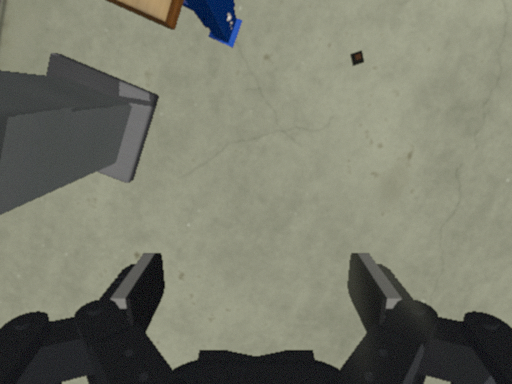

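```bash
cat > h.py <<'E'
from bench import *
import cv2,numpy as np
from scipy.spatial.transform import Rotation as R
np.set_printoptions(precision=4,suppress=True)
def cam(n,st=None):
    p=camera_params(n); f=192/np.tan(np.radians(p["vertical_fov"])/2)
    if n=="wrist":
        T=np.eye(4);T[:3,:3]=R.from_quat(st["eef_rot"]).as_matrix();T[:3,3]=st["position"]
        M=T@p["tool_from_camera"]
    else: M=p["world_from_camera"]
    return f,p["cx"],p["cy"],M
def proj(c,P):
    f,cx,cy,M=c; P=np.atleast_2d(P); q=(P-M[:3,3])@M[:3,:3]
    return np.c_[cx+f*q[:,0]/-q[:,2], cy-f*q[:,1]/-q[:,2]]
def ray(c,uv):
    f,cx,cy,M=c; uv=np.atleast_2d(uv).astype(float)
    d=np.c_[(uv[:,0]-cx)/f,-(uv[:,1]-cy)/f,-np.ones(len(uv))]@M[:3,:3].T
    return M[:3,3],d
def onz(c,uv,z):
    o,d=ray(c,uv); z=np.broadcast_to(z,len(d)); return o+d*((z-o[2])/d[:,2])[:,None]
def tri(cs,uvs):
    A=np.zeros((3,3));b=np.zeros(3)
    for c,uv in zip(cs,uvs):
        o,d=ray(c,uv);d=d[0]/np.linalg.norm(d[0]);Q=np.eye(3)-np.outer(d,d);A+=Q;b+=Q@o
    return np.linalg.solve(A,b)
def crop(im,x0,x1,y0,y1,k,name):
    cv2.imwrite(name,cv2.resize(im[y0:y1,x0:x1],None,fx=k,fy=k,interpolation=cv2.INTER_CUBIC))
E
python3 - <<'E'
from h import *
im=cv2.imread("pics/top0.png");crop(im,230,370,170,280,5,"pics/t1.png");crop(im,170,270,120,200,6,"pics/t2.png")
im=cv2.imread("pics/side0.png");crop(im,200,330,140,305,4,"pics/s1.png")
E
```

```text
(no output)
```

View pics/t1.png

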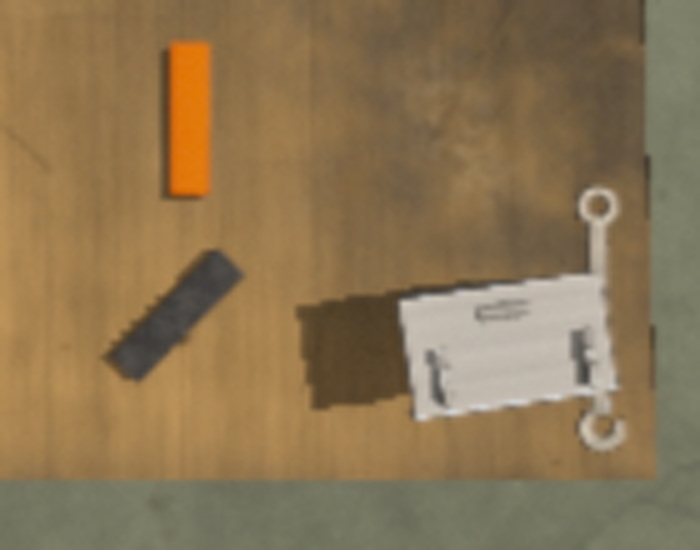

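View pics/t2.png

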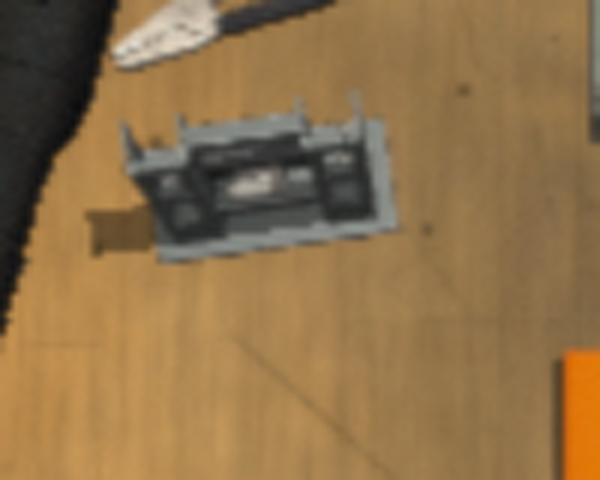

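View pics/s1.png

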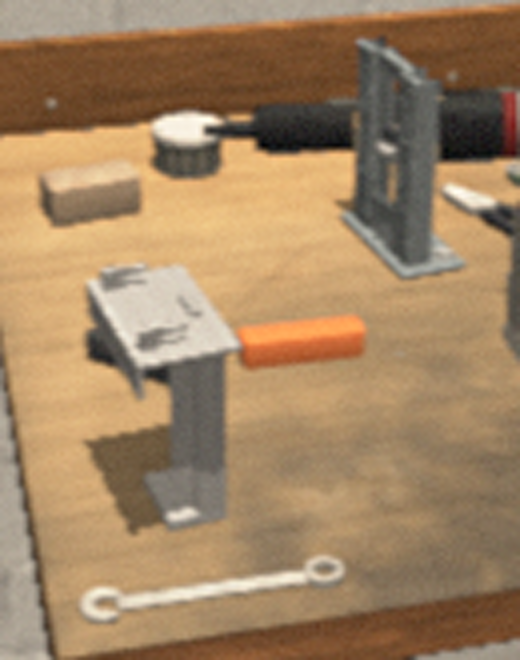

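Run:
```python
from h import *
s=read_state();print(R.from_quat(s["eef_rot"]).as_matrix())
ct,cs=cam("top"),cam("side")
t1=lambda p:np.array(p)/5+[230,170]-0.4
t2=lambda p:np.array(p)/6+[170,120]-0.4
s1=lambda p:np.array(p)/4+[200,140]-0.4
P=onz(ct,t1([(398,298),(603,273),(618,390),(415,418)]),0.150);print("plate top",P)
for a,b in [((398,298),(88,283)),((603,273),(183,267)),((618,390),(240,352)),((415,418),(140,395))]:
    print(a,b)
# side: project
print(proj(cs,P)); print("side px", s1([(88,283),(183,267),(240,352),(135,365)]))
print("stone",onz(ct,t1([(215,248),(245,273),(137,382),(105,357)]),.024))
print("orange",onz(ct,t1([(170,42),(210,42),(210,195),(170,195)]),.024))
print("rack base",onz(ct,t2([(158,262),(398,228),(380,120)]),.008))
print("spanner",onz(ct,t1([(598,205),(603,430)]),.003))
```

```text
[[-0.9238 -0.0004  0.3828]
 [-0.3828  0.0017 -0.9238]
 [-0.0003 -1.     -0.0018]]
plate top [[ 0.4397 -0.1953  0.15  ]
 [ 0.4534 -0.3084  0.15  ]
 [ 0.3898 -0.3149  0.15  ]
 [ 0.3748 -0.2036  0.15  ]]
(398, 298) (88, 283)
(603, 273) (183, 267)
(618, 390) (240, 352)
(415, 418) (140, 395)
[[246.5647 205.3725]
 [261.1522 226.2917]
 [235.5822 230.7656]
 [222.7337 209.4226]]
side px [[221.6  210.35]
 [245.35 206.35]
 [259.6  227.6 ]
 [233.35 230.85]]
stone [[ 0.4706 -0.1045  0.024 ]
 [ 0.4552 -0.123   0.024 ]
 [ 0.3886 -0.0563  0.024 ]
 [ 0.4038 -0.0367  0.024 ]]
orange [[ 0.599  -0.077   0.024 ]
 [ 0.5991 -0.102   0.024 ]
 [ 0.5034 -0.1016  0.024 ]
 [ 0.5033 -0.0768  0.024 ]]
rack base [[0.6477 0.1368 0.008 ]
 [0.6666 0.0102 0.008 ]
 [0.725  0.0202 0.008 ]]
spanner [[ 0.4988 -0.3494  0.003 ]
 [ 0.3578 -0.3489  0.003 ]]
```

```bash
cat >> h.py <<'E'
def Rd(psi,pitch=0):
    # tool down; psi = world angle of tool x
    x=np.array([np.cos(psi),np.sin(psi),0]);y=np.array([0,0,-1.]);z=np.cross(x,y)
    return R.from_matrix(np.c_[x,y,z])
def plan(p1,R1,n,g,p0=None,R0=None,dz=None):
    s=read_state()
    p0=s["position"] if p0 is None else np.array(p0); R0=R.from_quat(s["eef_rot"]) if R0 is None else R0
    rv=(R0.inv()*R1).as_rotvec()
    if len(rv)==3 and dz is not None: rv=rv-np.sign(rv)*0 
    out=[];p=p0.copy();r=R0
    for i in range(n):
        tgt=p0+(np.array(p1)-p0)*(i+1)/n
        sh=np.round(r.inv().apply(tgt-p)*1000,1); t=np.round(rv/n,4)
        p=p+r.apply(sh/1000); r=r*R.from_rotvec(t)
        out.append(" ".join(f"{v:g}" for v in list(sh)+list(t)+[g]))
    for i in range(0,n,8): print("; ".join(out[i:i+8]))
    print("per-row mm",np.linalg.norm(np.array(p1)-p0)*1000/n,"rad",np.linalg.norm(rv)/n,"end",p,r.as_quat())
    return p,r
E
python3 - <<'E'
from h import *
# go the + yaw way: two legs
s=read_state();R0=R.from_quat(s["eef_rot"])
th=(0.127-(-2.749))
Rm=Rd(-2.749+th*2/3)
p,r=plan([0.30,-0.30,0.20],Rm,16,-1)
p,r=plan([0.312,-0.268,0.118],Rd(0.127),8,-1,p,r)
E
```

```text
-10.1 1.9 -11.4 0.0001 -0.1198 -0.0001 -1; -11.5 1.9 -10.1 0.0001 -0.1198 -0.0001 -1; -12.5 2 -8.7 0.0001 -0.1198 -0.0001 -1; -13.5 1.9 -7.1 0.0001 -0.1198 -0.0001 -1; -14.3 1.9 -5.4 0.0001 -0.1198 -0.0001 -1; -14.8 1.9 -3.7 0.0001 -0.1198 -0.0001 -1; -15.1 1.9 -1.9 0.0001 -0.1198 -0.0001 -1; -15.3 1.9 -0.1 0.0001 -0.1198 -0.0001 -1
-15.1 1.9 1.7 0.0001 -0.1198 -0.0001 -1; -14.9 1.9 3.6 0.0001 -0.1198 -0.0001 -1; -14.3 1.9 5.3 0.0001 -0.1198 -0.0001 -1; -13.6 1.9 6.9 0.0001 -0.1198 -0.0001 -1; -12.6 1.9 8.6 0.0001 -0.1198 -0.0001 -1; -11.5 1.9 9.9 0.0001 -0.1198 -0.0001 -1; -10.3 1.9 11.3 0.0001 -0.1198 -0.0001 -1; -8.8 1.9 12.5 0.0001 -0.1198 -0.0001 -1
per-row mm 15.375386321089444 rad 0.11982011254218691 end [ 0.3 -0.3  0.2] [-0.6467  0.2856 -0.2859  0.6469]
-2 10.3 3.8 -0 -0.1199 0.0001 -1; -1.4 10.2 4 -0 -0.1199 0.0001 -1; -1 10.3 4.1 -0 -0.1199 0.0001 -1; -0.5 10.2 4.3 -0 -0.1199 0.0001 -1; 0 10.3 4.3 -0 -0.1199 0.0001 -1; 0.5 10.2 4.2 -0 -0.1199 0.0001 -1; 1.1 10.3 4.1 -0 -0.1199 0.0001 -1; 1.5 10.2 4 -0 -0.1199 0.0001 -1
per-row mm 11.107571801086287 rad 0.11987349543174058 end [ 0.312 -0.268  0.118] [-0.7055 -0.0449  0.045   0.7058]
```

Candidates (top view): the stone is the black bar at (264,233), with the orange decoy at (267,194) and a black tool by the plier row at (188,50) too thin. The holder is the pale plate with claws at (331,238). The rack is the two grey uprights at (213,150), as against the grinder's clamp at (290,125). The close crops confirm all three choices.

>>> jog_arm(motion="-10 2 -11 0 -0.12 0 -1; -11.5 2 -10 0 -0.12 0 -1; -12.5 2 -8.5 0 -0.12 0 -1; -13.5 2 -7 0 -0.12 0 -1; -14.5 2 -5.5 0 -0.12 0 -1; -15 2 -3.5 0 -0.12 0 -1; -15 2 -2 0 -0.12 0 -1; -15.5 2 0 0 -0.12 0 -1", grip_force=60)

```text
clock: 0.82
position: [0.2607, -0.4152, 0.2148]
eef_rot: [-0.444, 0.55, -0.55, 0.444]
force: [0.1, 0.2, -0.4]
grip_width: 0.005
```

>>> jog_arm(motion="-15 2 2 0 -0.12 0 -1; -15 2 3.5 0 -0.12 0 -1; -14.5 2 5.5 0 -0.12 0 -1; -13.5 2 7 0 -0.12 0 -1; -12.5 2 8.5 0 -0.12 0 -1; -11.5 2 10 0 -0.12 0 -1; -10.5 2 11.5 0 -0.12 0 -1; -9 2 12.5 0 -0.12 0 -1")

```text
clock: 1.48
position: [0.301, -0.2994, 0.1989]
eef_rot: [-0.648, 0.283, -0.283, 0.648]
force: [-0.3, 0.2, 0.3]
grip_width: -0.001
```

>>> jog_arm(motion="-2 10 4 0 -0.12 0 -1; -1.5 10 4 0 -0.12 0 -1; -1 10 4 0 -0.12 0 -1; -0.5 10 4.5 0 -0.12 0 -1; 0 10 4.5 0 -0.12 0 -1; 0.5 10 4 0 -0.12 0 -1; 1 10 4 0 -0.12 0 -1; 1.5 10 4 0 -0.12 0 -1")

```text
clock: 2.15
position: [0.3127, -0.2678, 0.1187]
eef_rot: [-0.705, -0.048, 0.049, 0.706]
force: [0.5, 0.1, -0.5]
grip_width: -0.001
```

Run:
```python
from h import *
s=read_state();print(s["clock"],s["position"],R.from_quat(s["eef_rot"]).as_matrix(),s["joint_positions"])
cv2.imwrite("pics/w1.png",snapshot("wrist"));cv2.imwrite("pics/s2.png",snapshot("side"))
```

```text
2.15 [ 0.3127 -0.2678  0.1187] [[ 0.9906 -0.0002 -0.1367]
 [ 0.1367  0.0003  0.9906]
 [-0.0002 -1.      0.0003]] [-0.9192 -0.0121  2.0353 -0.      1.1188 -2.627 ]
```

View pics/w1.png

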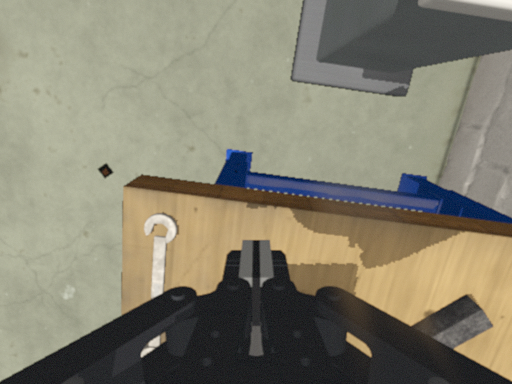

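View pics/s2.png

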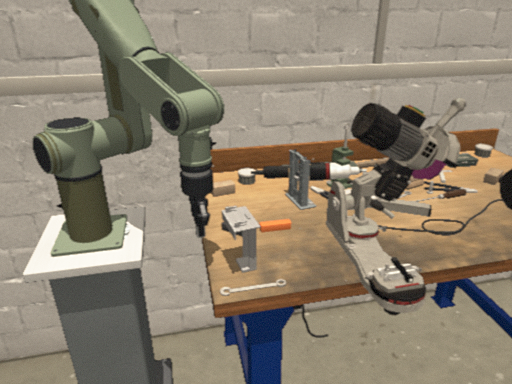

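>>> jog_arm(motion="7 0 0 0 0 0 -1; 7 0 0 0 0 0 -1; 7 0 0 0 0 0 -1; 7 0 0 0 0 0 -1; 7 0 0 0 0 0 -1; 7 0 0 0 0 0 -1; 6 0 0 0 0 0 -1; 6 0 0 0 0 0 -1")

```text
clock: 2.92
position: [0.3671, -0.261, 0.1193]
eef_rot: [0.706, 0.046, -0.046, -0.706]
force: [-0.7, 0.4, 0.5]
grip_width: -0.001
```

>>> jog_arm(motion="5 0 0 0 0 0 -1; 5 0 0 0 0 0 -1; 5 0 0 0 0 0 -1; 5 0 0 0 0 0 -1; 5 0 0 0 0 0 -1; 5 0 0 0 0 0 -1; 5 0 0 0 0 0 -1; 0 0 0 0 0 0 -1")

```text
clock: 3.58
position: [0.4021, -0.2566, 0.1194]
eef_rot: [0.706, 0.047, -0.046, -0.705]
force: [-0.4, 0.3, -0.6]
grip_width: -0.004
```

Run:
```python
from h import *
s=read_state();print(s["clock"],s["position"],s["force"])
crop(snapshot("side"),180,330,130,300,3,"pics/s3.png")
```

```text
3.5833 [ 0.4021 -0.2566  0.1194] [-0.3778  0.3006 -0.5648]
```

View pics/s3.png

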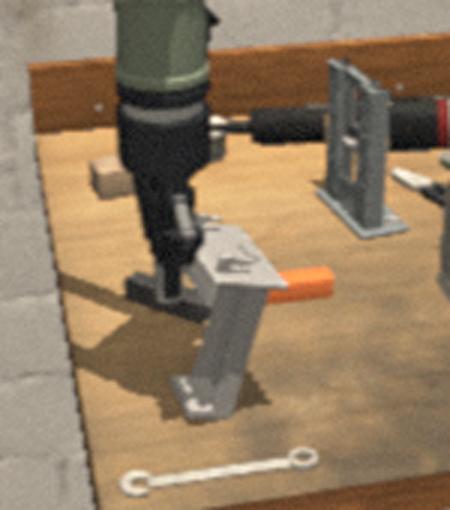

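It is tipping (about 10° so far, edge near crop (235,410)); keep pushing.

>>> jog_arm(motion="4 0 0 0 0 0 -1; 4 0 0 0 0 0 -1; 4 0 0 0 0 0 -1; 4 0 0 0 0 0 -1; 4 0 0 0 0 0 -1; 4 0 0 0 0 0 -1; 0 0 0 0 0 0 -1; -5 -10 0 0 0 0 -1")

```text
clock: 4.3
position: [0.4192, -0.253, 0.1278]
eef_rot: [-0.705, -0.046, 0.048, 0.707]
force: [-0.4, -0.4, -0.9]
grip_width: 0.001
```

Run:
```python
from h import *
s=read_state();print(s["clock"],s["position"],s["force"])
crop(snapshot("side"),180,330,130,300,3,"pics/s4.png")
```

```text
4.3 [ 0.4192 -0.253   0.1278] [-0.373  -0.3701 -0.8583]
```

View pics/s4.png

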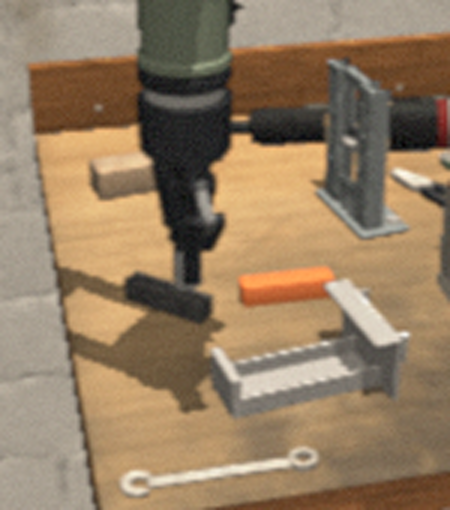

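Run:
```python
from h import *
s=read_state()
p,r=plan([0.52,-0.243,0.25],Rd(0.127-np.pi+0.12*0+1e-3),27,-0.0)
im=snapshot("top");cv2.imwrite("pics/top1.png",im);crop(im,230,370,130,280,5,"pics/t3.png")
```

```text
3.7 -4.4 -0.1 -0 -0.1162 -0 -0; 3.8 -4.4 -0.5 -0 -0.1162 -0 -0; 3.6 -4.5 -0.9 -0 -0.1162 -0 -0; 3.5 -4.4 -1.4 -0 -0.1162 -0 -0; 3.3 -4.4 -1.7 -0 -0.1162 -0 -0; 3.1 -4.4 -2.1 -0 -0.1162 -0 -0; 2.8 -4.5 -2.5 -0 -0.1162 -0 -0; 2.5 -4.4 -2.8 -0 -0.1162 -0 -0
2.2 -4.4 -3 -0 -0.1162 -0 -0; 1.8 -4.4 -3.3 -0 -0.1162 -0 -0; 1.4 -4.4 -3.5 -0 -0.1162 -0 -0; 1 -4.5 -3.6 -0 -0.1162 -0 -0; 0.6 -4.4 -3.7 -0 -0.1162 -0 -0; 0.2 -4.4 -3.7 -0 -0.1162 -0 -0; -0.3 -4.4 -3.8 -0 -0.1162 -0 -0; -0.7 -4.5 -3.6 -0 -0.1162 -0 -0
-1.2 -4.4 -3.6 -0 -0.1162 -0 -0; -1.5 -4.4 -3.4 -0 -0.1162 -0 -0; -2 -4.4 -3.2 -0 -0.1162 -0 -0; -2.3 -4.4 -3 -0 -0.1162 -0 -0; -2.6 -4.5 -2.7 -0 -0.1162 -0 -0; -2.9 -4.4 -2.3 -0 -0.1162 -0 -0; -3.2 -4.4 -2 -0 -0.1162 -0 -0; -3.3 -4.4 -1.7 -0 -0.1162 -0 -0
-3.6 -4.5 -1.2 -0 -0.1162 -0 -0; -3.6 -4.4 -0.8 -0 -0.1162 -0 -0; -3.8 -4.4 -0.4 -0 -0.1162 -0 -0
per-row mm 5.796152844785 rad 0.11621147831286682 end [ 0.52  -0.243  0.25 ] [-0.0453  0.7056 -0.7058  0.0449]
```

View pics/t3.png

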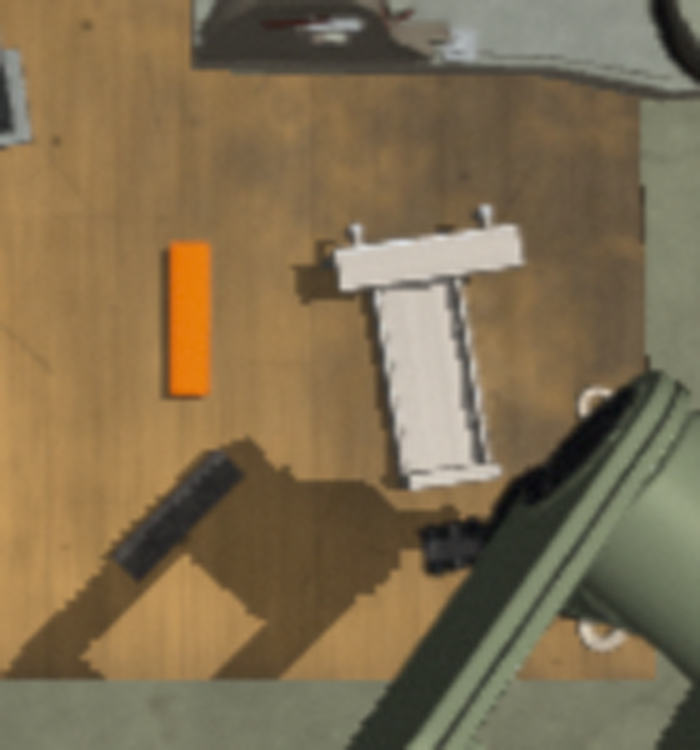

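Run:
```python
from h import *
ct=cam("top");t=lambda p:np.array(p)/5+[230,130]-0.4
F=onz(ct,t([(333,253),(518,226),(524,264),(343,292)]),.066);print(F)
W=onz(ct,t([(401,476),(499,464),(501,473),(408,490)]),.040);print(W)
e=(F[0]-F[1])+(F[3]-F[2]);yaw=np.arctan2(-e[0],e[1]);print("yaw",yaw)
d=np.array([np.cos(yaw),np.sin(yaw),0]);
print("tray from flange mid",F.mean(0)-d*(.013-.072)*-1+0, "from wall", W.mean(0)+d*.073)
p,r=plan([0.52,-0.243,0.25],Rd(0.127-np.pi+0.1),24,0)
```

```text
[[ 0.5865 -0.173   0.066 ]
 [ 0.6034 -0.2852  0.066 ]
 [ 0.5803 -0.2884  0.066 ]
 [ 0.5629 -0.1788  0.066 ]]
[[ 0.4533 -0.2167  0.04  ]
 [ 0.4606 -0.2769  0.04  ]
 [ 0.4551 -0.278   0.04  ]
 [ 0.4448 -0.2209  0.04  ]]
yaw 0.15302450608126258
tray from flange mid [ 0.525  -0.2404  0.066 ] from wall [ 0.5256 -0.237   0.04  ]
4.2 -5 -0.1 -0.0001 0.1269 0.0001 0; 4.2 -4.9 0.5 -0.0001 0.1269 0.0001 0; 4 -5 1 -0.0001 0.1269 0.0001 0; 4 -5 1.5 -0.0001 0.1269 0.0001 0; 3.7 -4.9 2 -0.0001 0.1269 0.0001 0; 3.4 -5 2.4 -0.0001 0.1269 0.0001 0; 3.1 -5 2.8 -0.0001 0.1269 0.0001 0; 2.7 -4.9 3.2 -0.0001 0.1269 0.0001 0
2.2 -5 3.6 -0.0001 0.1269 0.0001 0; 1.8 -5 3.7 -0.0001 0.1269 0.0001 0; 1.4 -4.9 4 -0.0001 0.1269 0.0001 0; 0.7 -5 4.1 -0.0001 0.1269 0.0001 0; 0.3 -5 4.2 -0.0001 0.1269 0.0001 0; -0.3 -4.9 4.2 -0.0001 0.1269 0.0001 0; -0.7 -5 4.1 -0.0001 0.1269 0.0001 0; -1.4 -5 4 -0.0001 0.1269 0.0001 0
-1.8 -5 3.8 -0.0001 0.1269 0.0001 0; -2.2 -4.9 3.5 -0.0001 0.1269 0.0001 0; -2.7 -5 3.2 -0.0001 0.1269 0.0001 0; -3.1 -5 2.9 -0.0001 0.1269 0.0001 0; -3.4 -4.9 2.4 -0.0001 0.1269 0.0001 0; -3.7 -5 2 -0.0001 0.1269 0.0001 0; -3.9 -5 1.5 -0.0001 0.1269 0.0001 0; -4.1 -5 0.9 -0.0001 0.1269 0.0001 0
per-row mm 6.500744019938243 rad 0.12690450584483698 end [ 0.52   -0.2429  0.25  ] [ 0.0803 -0.7024  0.7027 -0.08  ]
```

>>> jog_arm(motion="4 -5 0 0 0.124 0 1; 4 -5 0.5 0 0.124 0 1; 4 -5 1 0 0.124 0 1; 4 -5 1.5 0 0.124 0 1; 3.5 -5 2 0 0.124 0 1; 3.5 -5 2.5 0 0.124 0 1; 3 -5 3 0 0.124 0 1; 2.5 -5 3 0 0.124 0 1")

```text
clock: 5.07
position: [0.4525, -0.2497, 0.17]
eef_rot: [0.642, -0.297, 0.297, -0.642]
force: [0.4, 0.6, -0.8]
grip_width: 1.001
```

>>> jog_arm(motion="2 -5 3.5 0 0.124 0 1; 2 -5 3.5 0 0.124 0 1; 1.5 -5 4 0 0.124 0 1; 1 -5 4 0 0.124 0 1; 0.5 -5 4 0 0.124 0 1; 0 -5 4 0 0.124 0 1; -0.5 -5 4 0 0.124 0 1; -1 -5 4 0 0.124 0 1")

```text
clock: 5.73
position: [0.4848, -0.2464, 0.2099]
eef_rot: [0.423, -0.567, 0.567, -0.423]
force: [-0.4, 0.6, -0.2]
grip_width: 1.003
```

>>> jog_arm(motion="-2 -5 4 0 0.124 0 1; -2 -5 3.5 0 0.124 0 1; -2.5 -5 3 0 0.124 0 1; -3 -5 3 0 0.124 0 1; -3.5 -5 2.5 0 0.124 0 1; -3.5 -5 2 0 0.124 0 1; -4 -5 1.5 0 0.124 0 1; -4 -5 1 0 0.124 0 1")

```text
clock: 6.4
position: [0.5178, -0.2411, 0.2499]
eef_rot: [0.102, -0.7, 0.7, -0.102]
force: [-0.3, 0.7, -0.9]
grip_width: 1.0
```

Run:
```python
from h import *
s=read_state();print(s)
cv2.imwrite("pics/w2.png",snapshot("wrist"))
np.savez("w2.npz",position=s["position"],eef_rot=s["eef_rot"])
```

```text
{'clock': 6.4, 'joint_positions': array([-0.5872,  0.1841,  1.5292, -0.    ,  1.4278,  0.6934]), 'dq': array([ 0.0614,  0.041 , -0.173 ,  0.0009,  0.1329,  1.5312]), 'joint_torque': array([ -0.2159, -37.8809, -29.1946,   0.0023,  -0.1032,  -1.274 ]), 'position': array([ 0.5178, -0.2411,  0.2499]), 'eef_rot': array([ 0.1021, -0.6996,  0.6998, -0.1023]), 'force': array([-0.2727,  0.678 , -0.9342]), 'moment': array([-0.0166, -0.0441, -0.0561]), 'grip_width': 1.000163464043326}
```

View pics/w2.png

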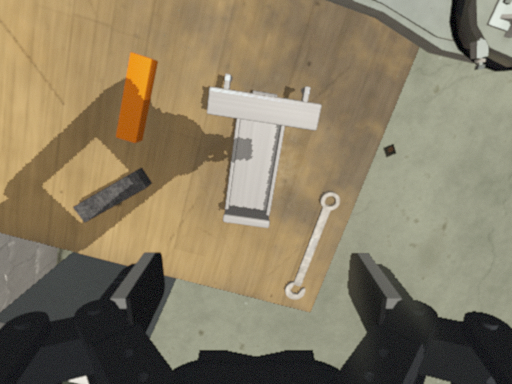

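Run:
```python
from h import *
im=cv2.imread("pics/w2.png");crop(im,190,340,60,240,4,"pics/w2c.png")
```

```text
(no output)
```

View pics/w2c.png

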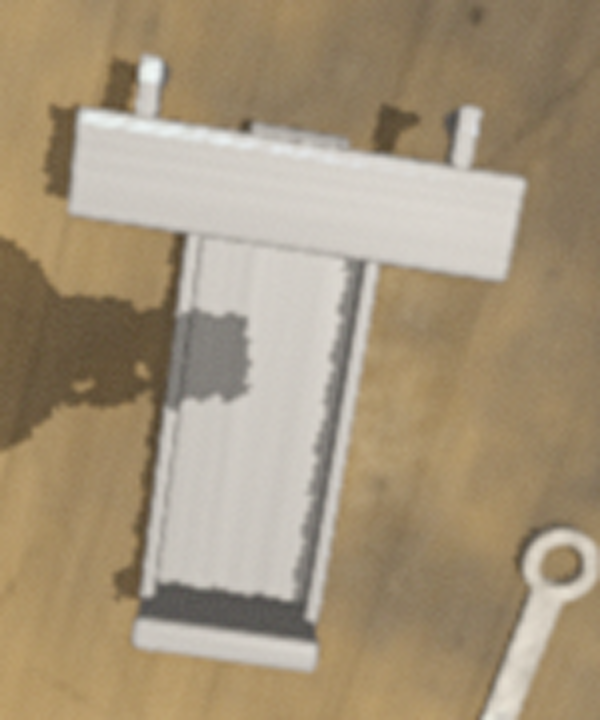

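Run:
```python
from h import *
st=dict(np.load("w2.npz"));c=cam("wrist",st);t=lambda p:np.array(p)/4+[190,60]-0.4
F=onz(c,t([(82,112),(525,180),(507,278),(70,212)]),.066);print(F)
W=onz(c,t([(137,620),(318,642),(316,668),(133,645)]),.040);print(W)
e=(F[0]-F[1])+(F[3]-F[2]);yaw=np.arctan2(-e[0],e[1]);print("yaw",yaw)
d=np.array([np.cos(yaw),np.sin(yaw),0]);
print("tray from flange mid",F.mean(0)-d*(.072-.013), "from wall", W.mean(0)+d*.073)
s=read_state();x=R.from_quat(s["eef_rot"]).as_matrix()[:,0];print(s["position"],np.arctan2(x[1],x[0])+np.pi)
```

```text
[[ 0.5853 -0.1742  0.066 ]
 [ 0.6012 -0.2831  0.066 ]
 [ 0.5775 -0.287   0.066 ]
 [ 0.5615 -0.1771  0.066 ]]
[[ 0.4514 -0.2211  0.04  ]
 [ 0.46   -0.2747  0.04  ]
 [ 0.4519 -0.2766  0.04  ]
 [ 0.4433 -0.222   0.04  ]]
yaw 0.1446597204927555
tray from flange mid [ 0.523  -0.2388  0.066 ] from wall [ 0.5239 -0.2381  0.04  ]
[ 0.519  -0.2413  0.2512] 0.2868110343977359
```

Run:
```python
from h import *
p,r=plan([0.5198,-0.2394,0.06],Rd(0.149-np.pi),8,1)
```

```text
-0.1 23.9 -0.3 -0.0002 0.0172 -0.0003 1; -0.1 23.9 -0.2 -0.0002 0.0172 -0.0003 1; -0.1 23.9 -0.3 -0.0002 0.0172 -0.0003 1; -0.1 23.9 -0.2 -0.0002 0.0172 -0.0003 1; -0.2 23.9 -0.2 -0.0002 0.0172 -0.0003 1; -0.1 23.9 -0.3 -0.0002 0.0172 -0.0003 1; -0.1 23.9 -0.2 -0.0002 0.0172 -0.0003 1; -0.1 23.9 -0.3 -0.0002 0.0172 -0.0003 1
per-row mm 23.897428994291293 rad 0.01723087821636469 end [ 0.5198 -0.2394  0.06  ] [ 0.0526 -0.705   0.7053 -0.0528]
```

>>> jog_arm(motion="0 24 -0.5 0 0.017 0 1; 0 24 -0.5 0 0.017 0 1; 0 24 -0.5 0 0.017 0 1; -1 24 -0.5 0 0.017 0 1; 0 24 0 0 0.017 0 1; 0 24 0 0 0.017 0 1; 0 24 0 0 0.018 0 1; 0 24 0 0 0.018 0 1")

```text
clock: 7.12
position: [0.518, -0.239, 0.0564]
eef_rot: [0.056, -0.705, 0.705, -0.057]
force: [-0.3, -0.0, 0.1]
grip_width: 1.002
```

Run:
```python
from h import *
s=read_state();x=R.from_quat(s["eef_rot"]).as_matrix()[:,0];print(s["clock"],s["position"],s["force"],np.arctan2(x[1],x[0])+np.pi)
cv2.imwrite("pics/w3.png",snapshot("wrist"))
p,r=plan([0.5198,-0.2394,0.003],Rd(0.149-np.pi),6,1)
```

```text
7.1167 [ 0.518  -0.239   0.0564] [-0.2579 -0.0445  0.1367] 0.16028615232001941
-0.9 8 0.6 0.001 0.0017 0.0011 1; -0.8 8 0.7 0.001 0.0017 0.0011 1; -0.9 8.1 0.6 0.001 0.0017 0.0011 1; -0.9 8 0.6 0.001 0.0017 0.0011 1; -0.8 8 0.6 0.001 0.0017 0.0011 1; -0.8 8 0.6 0.001 0.0017 0.0011 1
per-row mm 8.092706729714076 rad 0.00229675613982951 end [ 0.5198 -0.2395  0.003 ] [-0.0528  0.7051 -0.7051  0.0526]
```

View pics/w3.png

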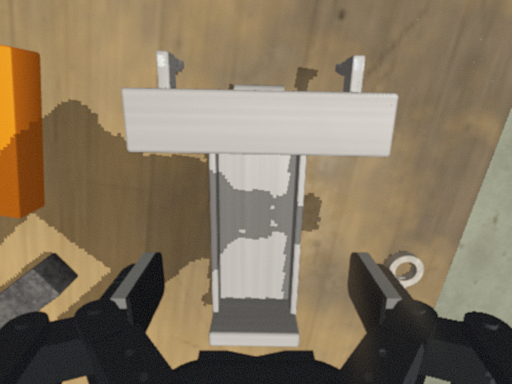

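>>> jog_arm(motion="-1 9 0 0 0.004 0 1; 0 9 0.5 0 0.004 0 1; -1 9 0 0 0.003 0 1; 0 9 0.5 0 0 0 1; 0 9 0 0 0 0 1; 0 8 0 0 0 0 1; 0 0 0 0 0 0 1; 0 0 0 0 0 0 0.2", grip_force=80)

```text
clock: 7.83
position: [0.52, -0.2391, 0.0037]
eef_rot: [-0.053, 0.705, -0.705, 0.052]
force: [0.7, -0.1, -0.1]
grip_width: 0.882
```

>>> jog_arm(motion="0 0 0 0 0 0 0; 0 0 0 0 0 0 -0.2; 0 0 0 0 0 0 -0.4; 0 0 0 0 0 0 -0.6; 0 0 0 0 0 0 -1; 0 0 0 0 0 0 -1; 0 0 0 0 0 0 -1; 0 0 0 0 0 0 -1")

```text
clock: 8.5
position: [0.5214, -0.2401, 0.0055]
eef_rot: [0.052, -0.705, 0.706, -0.053]
force: [1.0, -0.0, 6.2]
grip_width: 0.627
```

Run:
```python
from h import *
s=read_state();x=R.from_quat(s["eef_rot"]).as_matrix()[:,0];print(s["clock"],s["position"],s["force"],np.arctan2(x[1],x[0])+np.pi,s["grip_width"]*85)
cv2.imwrite("pics/w4.png",snapshot("wrist"));crop(snapshot("side"),180,330,130,300,3,"pics/s5.png")
```

```text
8.5 [ 0.5214 -0.2401  0.0055] [ 1.0361 -0.0209  6.1781] 0.14779706610363386 53.30053167141421
```

View pics/w4.png

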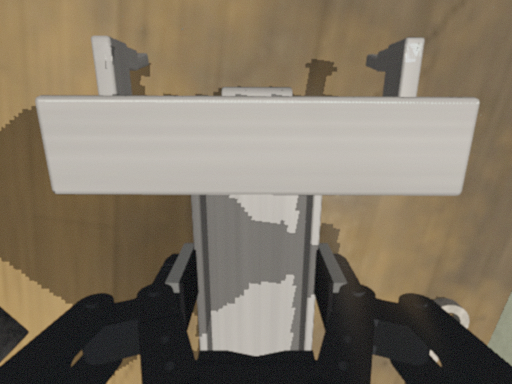

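View pics/s5.png

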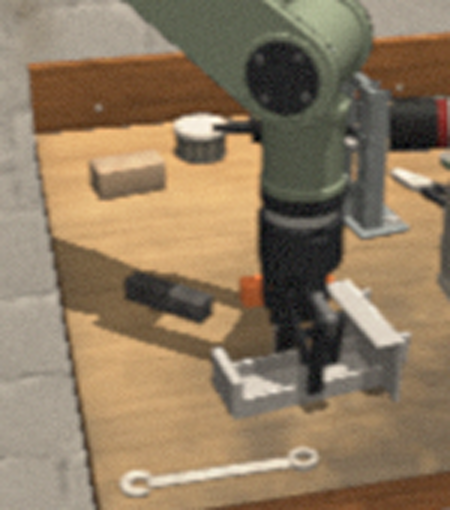

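Run:
```python
from h import *
Rt=Rd(0.148-np.pi)
p,r=plan([0.521,-0.240,0.07],Rt,8,-1)
p,r=plan([0.512,0.05,0.12],Rt,16,-1,p,r)
```

```text
0 -8.1 -0 -0.0002 -0 -0.0002 -1; 0.1 -8 -0 -0.0002 -0 -0.0002 -1; 0 -8.1 -0 -0.0002 -0 -0.0002 -1; 0.1 -8.1 -0 -0.0002 -0 -0.0002 -1; 0 -8 -0 -0.0002 -0 -0.0002 -1; 0 -8.1 -0.1 -0.0002 -0 -0.0002 -1; 0.1 -8.1 0 -0.0002 -0 -0.0002 -1; 0 -8.1 0 -0.0002 -0 -0.0002 -1
per-row mm 8.069454873873163 rad 0.0002993883658978713 end [ 0.521 -0.24   0.07 ] [ 0.0521 -0.7052  0.7051 -0.0523]
-2.1 -3.1 -18 0 -0 -0 -1; -2.1 -3.1 -18 0 -0 -0 -1; -2.1 -3.2 -18 0 -0 -0 -1; -2.1 -3.1 -18 0 -0 -0 -1; -2.2 -3.1 -18 0 -0 -0 -1; -2.1 -3.1 -18.1 0 -0 -0 -1; -2.1 -3.1 -18 0 -0 -0 -1; -2.1 -3.2 -18 0 -0 -0 -1
-2.1 -3.1 -18 0 -0 -0 -1; -2.1 -3.1 -18 0 -0 -0 -1; -2.1 -3.1 -18 0 -0 -0 -1; -2.1 -3.1 -18 0 -0 -0 -1; -2.1 -3.2 -18 0 -0 -0 -1; -2.1 -3.1 -18 0 -0 -0 -1; -2.2 -3.1 -18 0 -0 -0 -1; -2.1 -3.1 -18.1 0 -0 -0 -1
per-row mm 18.39960413920985 rad 2.0983490157312134e-05 end [0.512 0.05  0.12 ] [ 0.0521 -0.7052  0.7051 -0.0523]
```

>>> jog_arm(motion="0 -3 0 0 0 0 -1; 0 -4 0 0 0 0 -1; 0 -6 0 0 0 0 -1; 0 -10 0 0 0 0 -1; 0 -12 0 0 0 0 -1; 0 -12 0 0 0 0 -1; 0 -10 0 0 0 0 -1; 0 -6 0 0 0 0 -1")

```text
clock: 9.27
position: [0.5216, -0.2402, 0.0699]
eef_rot: [0.051, -0.704, 0.706, -0.053]
force: [0.7, -0.9, -3.4]
grip_width: 0.631
```

Run:
```python
from h import *
s=read_state();print(s["clock"],s["position"],s["force"],s["moment"],s["grip_width"]*85)
crop(snapshot("side"),180,330,130,300,3,"pics/s6.png")
```

```text
9.2667 [ 0.5216 -0.2402  0.0699] [ 0.7238 -0.902  -3.403 ] [ 0.007  -0.0203 -0.0513] 53.6158157278846
```

View pics/s6.png

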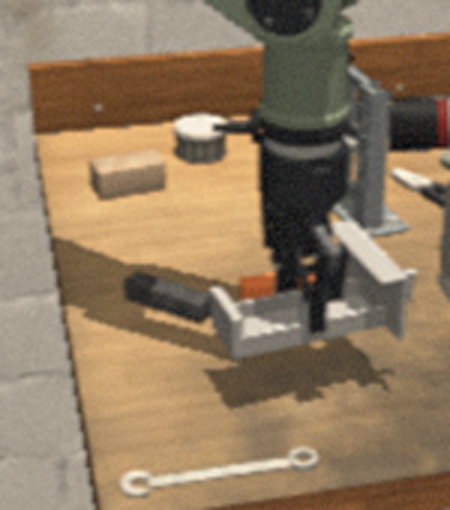

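The holder is lifted and level. On to the rack.

>>> jog_arm(motion="-2 -3 -10 0 0 0 -1; -2 -3 -15 0 0 0 -1; -2 -3 -19 0 0 0 -1; -2 -3 -20 0 0 0 -1; -2 -3 -20 0 0 0 -1; -2 -3 -20 0 0 0 -1; -2 -3 -20 0 0 0 -1; -2 -3 -20 0 0 0 -1")

```text
clock: 9.98
position: [0.5136, -0.0918, 0.0906]
eef_rot: [-0.053, 0.706, -0.705, 0.052]
force: [0.4, -0.4, -3.1]
grip_width: 0.631
```

>>> jog_arm(motion="-2 -3 -20 0 0 0 -1; -2 -3 -20 0 0 0 -1; -2 -3 -20 0 0 0 -1; -2 -3 -20 0 0 0 -1; -2 -3 -20 0 0 0 -1; -2 -3 -19 0 0 0 -1; -2 -3 -15 0 0 0 -1; -2 -3 -10 0 0 0 -1")

```text
clock: 10.65
position: [0.5076, 0.053, 0.1146]
eef_rot: [-0.054, 0.706, -0.705, 0.052]
force: [0.3, -0.3, -3.4]
grip_width: 0.631
```

Run:
```python
from h import *
s=read_state();x=R.from_quat(s["eef_rot"]).as_matrix()[:,0];print(s["clock"],s["position"],s["force"],np.arctan2(x[1],x[0])+np.pi,s["dq"])
cv2.imwrite("pics/w5.png",snapshot("wrist"));im=snapshot("side");cv2.imwrite("pics/sA.png",im);crop(im,230,350,120,240,5,"pics/s7.png")
im=snapshot("top");cv2.imwrite("pics/tA.png",im);crop(im,180,290,120,220,6,"pics/t4.png")
np.savez("w5.npz",position=s["position"],eef_rot=s["eef_rot"])
```

```text
10.65 [0.5076 0.053  0.1146] [ 0.315  -0.3269 -3.3681] 0.15002767353427204 [ 0.2214 -0.0127 -0.0794 -0.0192  0.0774  0.2268]
```

View pics/w5.png

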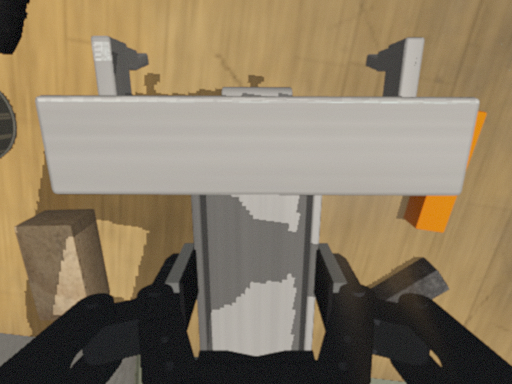

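View pics/s7.png

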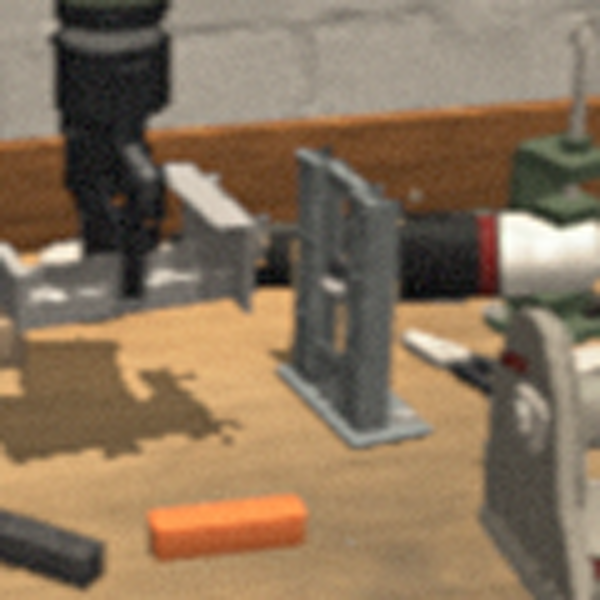

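View pics/t4.png

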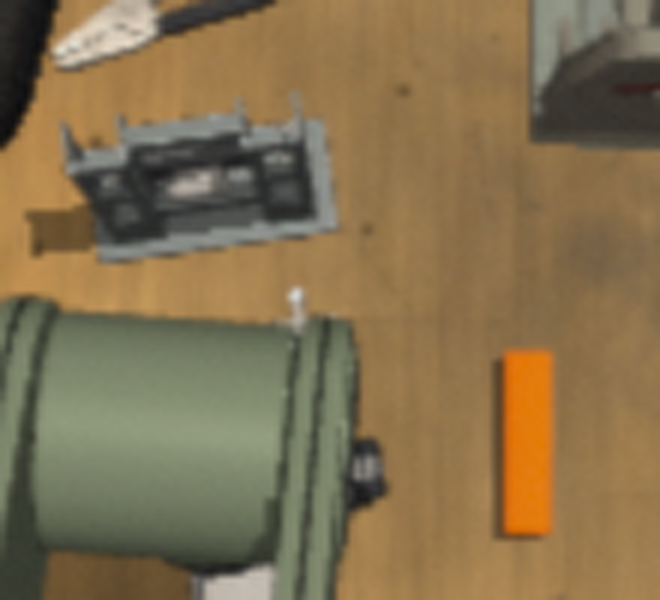

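Run:
```python
from h import *
from scipy.optimize import least_squares
ct,cs=cam("top"),cam("side")
t4=lambda p:np.array(p)/6+[180,120]-0.4
s7=lambda p:np.array(p)/5+[230,120]-0.4
# (point fn(t), cam, px)
obs=[((-8,64,'t'),ct,t4((99,262))),((-8,-64,'t'),ct,t4((338,228))),((54,-64,'t'),ct,t4((320,120))),
 ((0,54,175),ct,t4((72,167))),((0,-54,175),ct,t4((303,133))),
 ((-8,64,'t'),cs,s7((279,368))),((-8,-64,'t'),cs,s7((358,438))),((54,-64,'t'),cs,s7((430,427))),
 ((0,54,175),cs,s7((298,152)))]
def res(v):
    x,y,a,t=v;Rz=R.from_euler('z',a);o=[]
    for P,c,px in obs:
        P=np.array([P[0],P[1],t*1000 if P[2]=='t' else P[2]])/1000
        o+=list(proj(c,Rz.apply(P)+[x,y,0])[0]-px)
    return np.array(o)
q=least_squares(res,[.665,.0747,.15,.006],loss='soft_l1');print(q.x);print(res(q.x).reshape(-1,2))
```

```text
[0.6647 0.0746 0.1508 0.0062]
[[-0.0361  0.2704]
 [ 0.064   0.169 ]
 [ 0.263  -0.6896]
 [-1.0061  1.1025]
 [ 0.051   1.1179]
 [ 0.0692 -0.6398]
 [ 0.1577  0.9142]
 [ 1.9543 -0.0279]
 [ 0.9413 -0.4489]]
```

Run:
```python
from h import *
s=read_state();print(s["position"])
a=.151;n=np.array([np.cos(a),np.sin(a),0]);O=np.array([.6647,.0746,0])
p,r=plan(O-n*(.0748+.028)+[0,0,.098],Rd(a-np.pi),8,-1)
```

```text
[0.5092 0.0511 0.1152]
-6.8 2.1 0 -0 -0.0001 0 -1; -6.8 2.2 0 -0 -0.0001 0 -1; -6.8 2.1 0 -0 -0.0001 0 -1; -6.9 2.2 0.1 -0 -0.0001 0 -1; -6.8 2.1 -0 -0 -0.0001 0 -1; -6.8 2.2 -0 -0 -0.0001 0 -1; -6.8 2.1 0 -0 -0.0001 0 -1; -6.8 2.1 0 -0 -0.0001 0 -1
per-row mm 7.142292460129157 rad 0.0001228052873395504 end [0.5631 0.0592 0.098 ] [ 0.0535 -0.705   0.7052 -0.0532]
```

>>> jog_arm(motion="-6 3 0 0 0 0 -1; -8 3 0 0 0 0 -1; -9 3 0 0 0 0 -1; -9 3 0 0 0 0 -1; -9 3 0 0 0 0 -1; -8 2 0 0 0 0 -1; -6 0 0 0 0 0 -1; 0 0 0 0 0 0 -1")

```text
clock: 11.47
position: [0.5657, 0.0582, 0.0982]
eef_rot: [0.052, -0.705, 0.705, -0.053]
force: [-0.1, -0.3, -3.3]
grip_width: 0.629
```

Run:
```python
from h import *
s=read_state();x=R.from_quat(s["eef_rot"]).as_matrix()[:,0];print(s["clock"],s["position"],s["force"],np.arctan2(x[1],x[0])+np.pi,s["dq"])
cv2.imwrite("pics/w6.png",snapshot("wrist"));im=snapshot("side")
np.savez("w6.npz",position=s["position"],eef_rot=s["eef_rot"])
a=.151;Rz=R.from_euler('z',a);O=np.array([.6647,.0746,0])
T=s["position"]+Rz.apply([.0028,0,0]);T[2]=s["position"][2]-.0055
H=lambda P:Rz.apply(np.array(P)/1000)+T
cs=cam("side")
big=cv2.resize(im[120:240,230:350],None,fx=5,fy=5,interpolation=cv2.INTER_CUBIC)
for P in [(72,-56,66),(72,56,66),(46,-56,66),(46,56,66),(72,-56,0),(-78,-28,0),(-78,-28,40),(-78,28,40),(86,-40,30)]:
    u=proj(cs,H(P))[0];cv2.circle(big,tuple(int(v) for v in ((u-[230,120]+.5)*5)),3,(0,0,255),1)
for y in(-40,40):
  for P in [(0,y-6.5,118),(0,y+6.5,118),(0,y-6.5,158),(0,y+6.5,158),(0,y-14,175),(0,y+14,175)]:
    u=proj(cs,Rz.apply(np.array(P)/1000)+O)[0];cv2.circle(big,tuple(int(v) for v in ((u-[230,120]+.5)*5)),3,(0,255,0),1)
cv2.imwrite("pics/s8.png",big)
```

```text
11.4667 [0.5657 0.0582 0.0982] [-0.1195 -0.3235 -3.2881] 0.14770262524969535 [-0.0003 -0.0256  0.0299 -0.0032  0.0125 -0.0025]
```

View pics/w6.png

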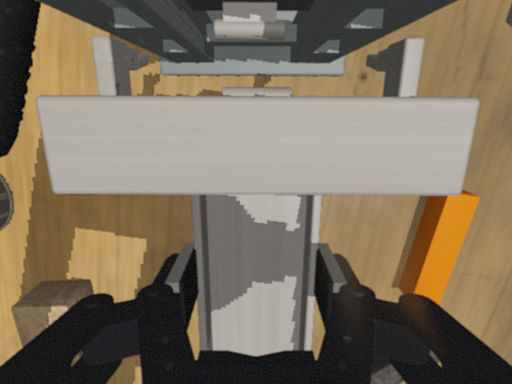

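View pics/s8.png

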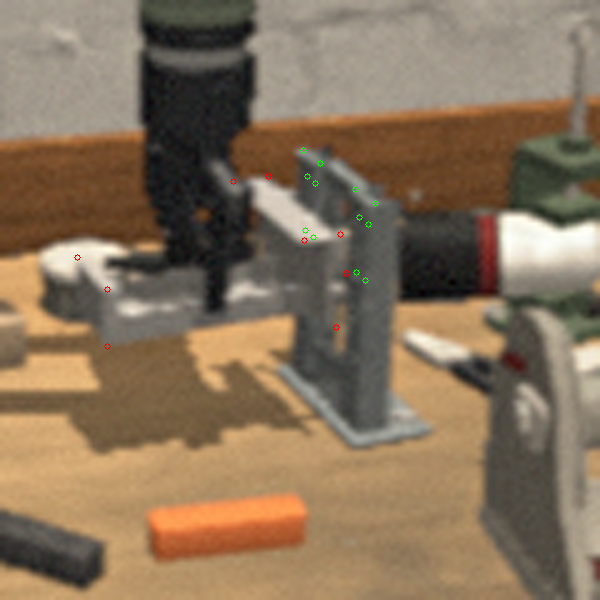

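Run:
```python
from h import *
from scipy.optimize import least_squares
st=dict(np.load("w6.npz"));c=cam("wrist",st);Rt=R.from_quat(st["eef_rot"])
# tool-frame holder: holder x=-tool x, y=-tool z, z=-tool y
B=np.array([[-1,0,0],[0,0,-1],[0,-1,0.]])
def H(P,dx,dz,pitch,dy=0,roll=0):
    P=R.from_euler('yx',[pitch,roll]).apply(np.array(P,float))+[dx,dy,dz]   # pitch>0: claws down
    return Rt.apply((B@(P/1000).T).T)+st["position"]
# tray coordinates with z from underside; rotate about tray middle
pts=[(72,56,66),(72,-56,66),(46,-56,66),(46,56,66)];obs=np.array([(38.5,97),(478,99.5),(463,193.5),(53.5,193)])
print(proj(c,H(pts,2.8,-5.5,0)))
for pit in (0,.02,.04):print(pit,proj(c,H(pts,2.8,-5.5,pit))[:,1])
q=least_squares(lambda v:(proj(c,H(pts,v[0],-5.5,v[1],v[2],v[3]))-obs).ravel(),[2.8,0,0,0]);print(q.x,q.fun)
q=least_squares(lambda v:(proj(c,H(pts,v[0],v[1],0,v[2],v[3]))-obs).ravel(),[2.8,-5,0,0]);print(q.x,q.fun)
im=cv2.imread("pics/w6.png");crop(im,0,512,0,110,1.5,"pics/w6c.png")
```

```text
[[ 28.1192  94.4417]
 [484.7047  94.4655]
 [464.0096 195.7233]
 [ 48.6944 195.7535]]
0 [ 94.4417  94.4655 195.7233 195.7535]
0.02 [ 88.9859  89.0124 190.0937 190.1208]
0.04 [ 83.7955  83.8245 184.5718 184.5959]
[-0.1904  0.0395 -0.5989 -0.0036] [-0.2109 -0.6041  0.4556 -3.0906 -1.7653  1.9012  1.5049  2.0011]
[ 2.2894 -7.8733 -0.608  -0.0036] [-1.5121 -0.3281  1.7761 -2.8134 -2.9592  1.676   2.6731  1.7744]
```

View pics/w6c.png

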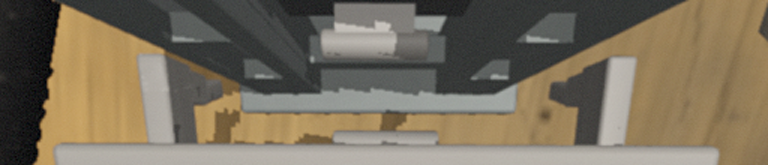

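Run:
```python
from h import *
st=dict(np.load("w6.npz"));c=cam("wrist",st)
a=.151;Rz=R.from_euler('z',a);O=np.array([.6647,.0746,0])
w=lambda P:proj(c,Rz.apply(np.array(P)/1000)+O)
print("base front corners",w([(-8,64,6),(-8,-64,6),(-8,64,0),(-8,-64,0)]))
im=cv2.imread("pics/w6.png");big=cv2.resize(im[0:130],None,fx=1.5,fy=1.5,interpolation=cv2.INTER_CUBIC)
for z0,z1,col in[(118,158,(0,0,255)),(58,98,(255,0,255))]:
  for y in(-40,40):
    q=w([(0,y-6.5,z0),(0,y+6.5,z0),(0,y+6.5,z1),(0,y-6.5,z1)]);cv2.polylines(big,[np.int32(q*1.5)],True,col,1)
q=w([(-8,64,6),(-8,-64,6)]);cv2.polylines(big,[np.int32(q*1.5)],False,(0,255,0),1)
cv2.imwrite("pics/w6d.png",big)
```

```text
base front corners [[160.8655  70.6826]
 [346.274   70.0437]
 [163.2884  71.3946]
 [343.9527  70.7722]]
```

View pics/w6d.png

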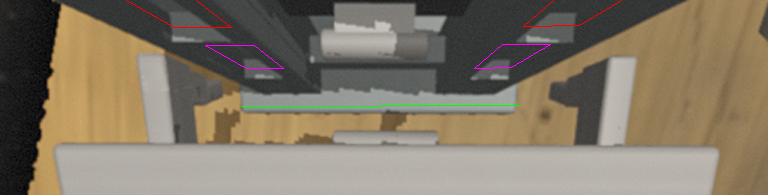

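Run:
```python
from h import *
A=[cv2.cvtColor(cv2.imread(f"pics/{n}.png"),cv2.COLOR_BGR2GRAY).astype(np.float32) for n in("w4","w5","w6")]
for i in(0,1):
  for (x0,x1,y0,y1) in [(60,200,185,202),(320,450,185,202),(60,200,88,104),(320,450,88,104)]:
    a=A[i][y0:y1,x0:x1].mean(1);b=A[2][y0:y1,x0:x1].mean(1)
    print(i,(x0,y0),np.argmax(np.abs(np.diff(a))),np.argmax(np.abs(np.diff(b))),np.round(a).astype(int)[::2],np.round(b).astype(int)[::2])
```

```text
0 (60, 185) 8 8 [183 183 184 178 153  93  90  91  90] [173 173 174 167 142 100 101 101 101]
0 (320, 185) 9 9 [184 183 182 182 167 138 132 131 130] [174 173 173 172 158 134 125 125 125]
0 (60, 88) 11 8 [133 133 133 123 141 168 205 194] [144 145 145 134 135 163 172 178]
0 (320, 88) 9 9 [120 120 121 119 123 166 183 203] [133 133 133 133 128 152 168 180]
1 (60, 185) 8 8 [174 175 176 168 143 101 102 101 101] [173 173 174 167 142 100 101 101 101]
1 (320, 185) 8 9 [176 174 174 174 159 138 133 134 133] [174 173 173 172 158 134 125 125 125]
1 (60, 88) 8 8 [149 148 144 123 141 192 207 184] [144 145 145 134 135 163 172 178]
1 (320, 88) 9 9 [133 133 133 133 128 162 189 203] [133 133 133 133 128 152 168 180]
```

>>> jog_arm(motion="0 -1.5 -1 0 0 0 -1; 0 0 -1 0 0 0 -1; -3 0 0 0 0 0 -1; -3 0 0 0 0 0 -1; -3 0 0 0 0 0 -1; -3 0 0 0 0 0 -1; 0 0 0 0 0 0 -1; 0 0 0 0 0 0 -1")

```text
clock: 12.23
position: [0.5759, 0.0619, 0.0998]
eef_rot: [0.052, -0.705, 0.705, -0.052]
force: [-0.0, -1.2, -2.1]
grip_width: 0.626
```

Run:
```python
from h import *
s=read_state();x=R.from_quat(s["eef_rot"]).as_matrix()[:,0];print(s["clock"],s["position"],s["force"],s["moment"],np.arctan2(x[1],x[0])+np.pi)
im=snapshot("wrist");crop(im,50,460,0,130,1.9,"pics/w7.png");im=snapshot("side");crop(im,255,345,130,225,6,"pics/s9.png")
```

```text
12.2333 [0.5759 0.0619 0.0998] [-0.0148 -1.173  -2.1105] [-0.0159  0.1307  0.016 ] 0.14778892882677752
```

View pics/w7.png

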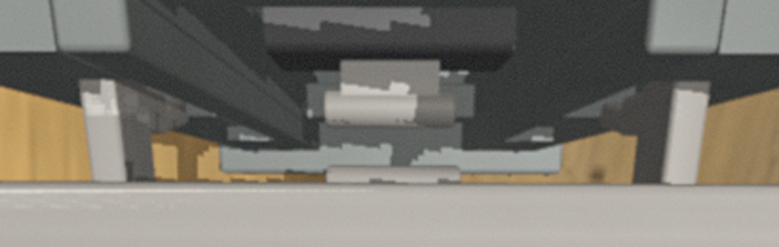

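View pics/s9.png

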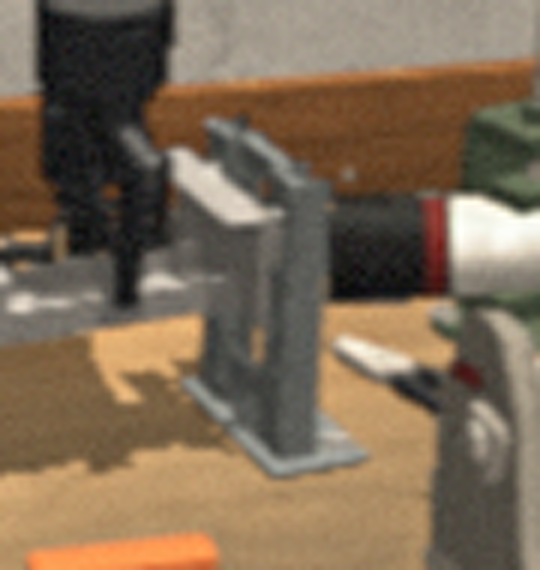

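>>> jog_arm(motion="-1 0 0 0 0 0 -1; -1 0 0 0 0 0 -1; -1 0 0 0 0 0 -1; -1 0 0 0 0 0 -1; -1 0 0 0 0 0 -1; 0 0 0 0 0 0 -1; 0 0 0 0 0 0 -1; 0 0 0 0 0 0 -1")

```text
clock: 13.0
position: [0.5806, 0.0627, 0.0998]
eef_rot: [-0.052, 0.705, -0.705, 0.052]
force: [-0.9, 0.3, -3.4]
grip_width: 0.628
```

Run:
```python
from h import *
s=read_state();x=R.from_quat(s["eef_rot"]).as_matrix()[:,0];print(s["clock"],s["position"],s["force"],s["moment"],np.arctan2(x[1],x[0])+np.pi)
O=np.array([.6647,.0746]);n=np.array([np.cos(.151),np.sin(.151)]);print("gap",(O-s["position"][:2])@n-.0748)
```

```text
13.0 [0.5806 0.0627 0.0998] [-0.8981  0.3463 -3.4309] [-0.0123 -0.0254  0.0334] 0.14779130536537144
gap 0.01017080095427772
```

No contact force, so the lips are entering the slots. Continue until the plate touches.

>>> jog_arm(motion="-1.5 0 0 0 0 0 -1; -1.5 0 0 0 0 0 -1; -1.5 0 0 0 0 0 -1; -1 0 0 0 0 0 -1; -1 0 0 0 0 0 -1; -1 0 0 0 0 0 -1; -1 0 0 0 0 0 -1; 0 0 0 0 0 0 -1")

```text
clock: 13.67
position: [0.5882, 0.0639, 0.0994]
eef_rot: [0.053, -0.705, 0.705, -0.052]
force: [-3.1, -0.7, -1.6]
grip_width: 0.629
```

Run:
```python
from h import *
s=read_state();x=R.from_quat(s["eef_rot"]).as_matrix()[:,0];print(s["clock"],s["position"],s["force"],s["moment"],np.arctan2(x[1],x[0])+np.pi)
O=np.array([.6647,.0746]);n=np.array([np.cos(.151),np.sin(.151)]);print("gap",(O-s["position"][:2])@n-.0748)
im=snapshot("wrist");crop(im,0,512,0,200,1.5,"pics/w8.png");im=snapshot("side");crop(im,255,345,130,225,6,"pics/s10.png")
```

```text
13.6667 [0.5882 0.0639 0.0994] [-3.0974 -0.6951 -1.6121] [-0.0691  0.361   0.1507] 0.1481488557618178
gap 0.0024907619695103828
```

View pics/w8.png

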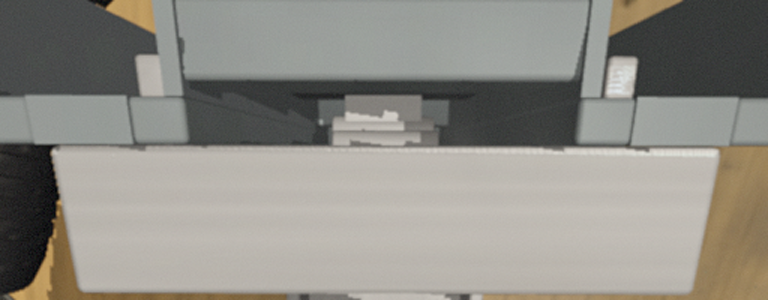

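View pics/s10.png

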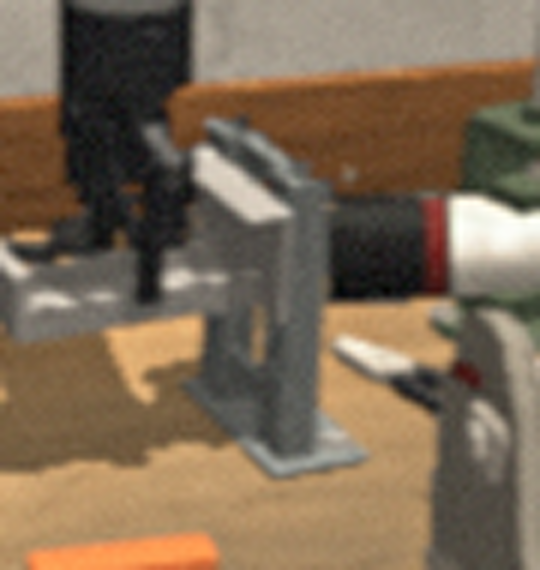

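>>> jog_arm(motion="0.5 0 0 0 0 0 -1; 0 2 0 0 0 0 -1; 0 2 0 0 0 0 -1; 0 2 0 0 0 0 -1; 0 2 0 0 0 0 -1; 0 2 0 0 0 0 -1; 0 2 0 0 0 0 -1; 0 0 0 0 0 0 -1", grip_force=110)

```text
clock: 14.43
position: [0.588, 0.0639, 0.0877]
eef_rot: [-0.053, 0.705, -0.705, 0.052]
force: [-6.1, -0.6, 1.5]
grip_width: 0.618
```

Run:
```python
from h import *
s=read_state();print(s["clock"],s["position"],s["force"],s["moment"],s["grip_width"])
```

```text
14.4333 [0.588  0.0639 0.0877] [-6.0685 -0.5996  1.5415] [-0.0976  0.7089  0.1974] 0.6182650722255698
```

>>> jog_arm(motion="0.5 1 0 0 0 0 -1; 0 1 0 0 0 0 -1; 0 1 0 0 0 0 -1; 0 1 0 0 0 0 -1; 0 1 0 0 0 0 -1; 0 0 0 0 0 0 -1; 0 0 0 0 0 0 -1; 0 0 0 0 0 0 -1")

```text
clock: 15.1
position: [0.5877, 0.0638, 0.0826]
eef_rot: [-0.052, 0.705, -0.705, 0.052]
force: [-5.2, -0.8, -1.1]
grip_width: 0.616
```

Run:
```python
from h import *
s=read_state();print(s["clock"],s["position"],s["force"],s["moment"],s["grip_width"])
im=snapshot("wrist");crop(im,0,512,0,200,1.5,"pics/w9.png");im=snapshot("side");crop(im,255,345,130,225,6,"pics/s11.png")
```

```text
15.1 [0.5877 0.0638 0.0826] [-5.1561 -0.8291 -1.1427] [-0.1671  0.5991  0.0193] 0.6162124972996998
```

View pics/w9.png

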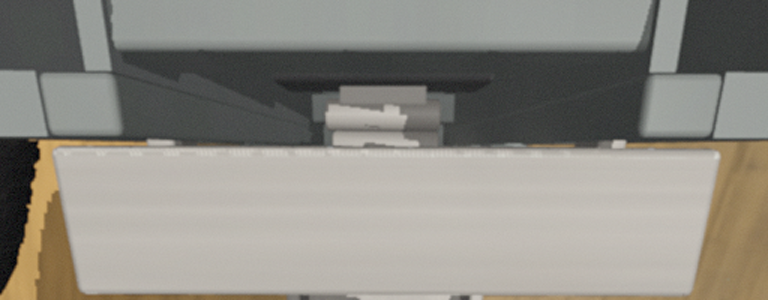

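View pics/s11.png

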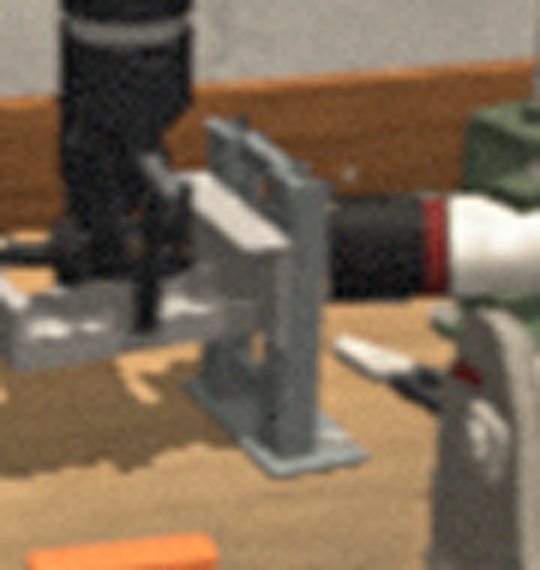

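>>> jog_arm(motion="0 1 0 0 0 0 -1; 0 1 0 0 0 0 -1; 0 1 0 0 0 0 -1; 0 1 0 0 0 0 -1; 0 0 0 0 0 0 -1; 0 0 0 0 0 0 -1; 0 0 0 0 0 0 -1; 0 0 0 0 0 0 -1")

```text
clock: 15.87
position: [0.5874, 0.0638, 0.0782]
eef_rot: [-0.053, 0.705, -0.705, 0.052]
force: [-4.3, -0.9, -5.3]
grip_width: 0.615
```

Run:
```python
from h import *
s=read_state();print(s["clock"],s["position"],s["force"],s["moment"],s["grip_width"])
```

```text
15.8667 [0.5874 0.0638 0.0782] [-4.2938 -0.8938 -5.3294] [-0.1633  0.8396  0.0343] 0.6147016283493266
```

>>> jog_arm(motion="0 1 0 0 0 0 -1; 0 1 0 0 0 0 -1; 0 1 0 0 0 0 -1; 0 1 0 0 0 0 -1; 0 1 0 0 0 0 -1; 0 0 0 0 0 0 -1; 0 0 0 0 0 0 -1; 0 0 0 0 0 0 -1")

```text
clock: 16.53
position: [0.5881, 0.0638, 0.0748]
eef_rot: [0.052, -0.705, 0.705, -0.053]
force: [-6.7, -0.8, -0.1]
grip_width: 0.619
```

Run:
```python
from h import *
s=read_state();print(s["clock"],s["position"],s["force"],s["moment"],s["grip_width"])
im=snapshot("wrist");crop(im,0,512,0,200,1.5,"pics/w10.png");im=snapshot("side");crop(im,235,345,130,225,6,"pics/s12.png")
```

```text
16.5333 [0.5881 0.0638 0.0748] [-6.736  -0.7959 -0.0529] [-0.0409  0.9691  0.1594] 0.6193765248958898
```

View pics/w10.png

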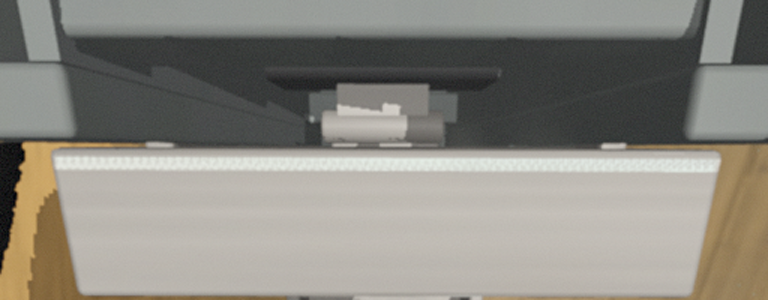

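View pics/s12.png

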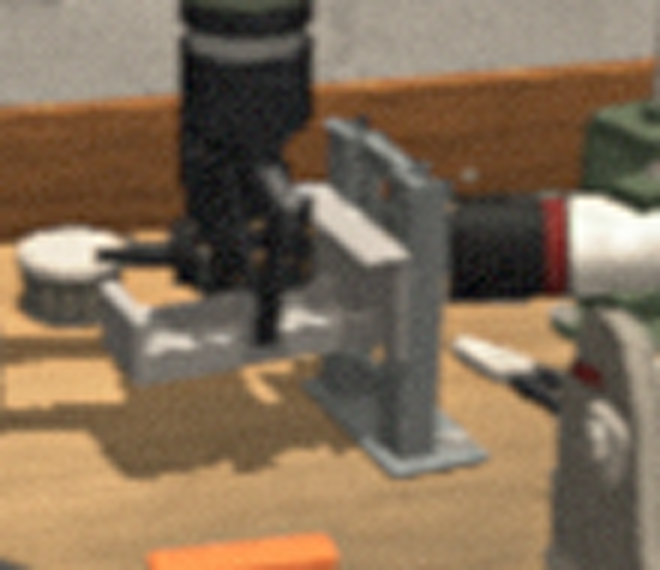

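>>> jog_arm(motion="0.5 1 0 0 0 0 -1; 0 1 0 0 0 0 -1; 0 1 0 0 0 0 -1; 0 0 0 0 0 0 -1; 0 0 0 0 0 0 -1; 0 0 0 0 0 0 -1; 0 0 0 0 0 0 -1; 0 0 0 0 0 0 -1")

```text
clock: 17.3
position: [0.588, 0.0637, 0.0729]
eef_rot: [0.052, -0.705, 0.705, -0.053]
force: [-9.1, -1.2, 4.8]
grip_width: 0.621
```

Run:
```python
from h import *
s=read_state();print(s["clock"],s["position"],s["force"],s["moment"],s["grip_width"])
im=snapshot("wrist");crop(im,0,512,0,200,1.5,"pics/w11.png")
```

```text
17.3 [0.588  0.0637 0.0729] [-9.066  -1.1711  4.7703] [-0.0559  1.0306  0.1888] 0.6209361807246524
```

View pics/w11.png

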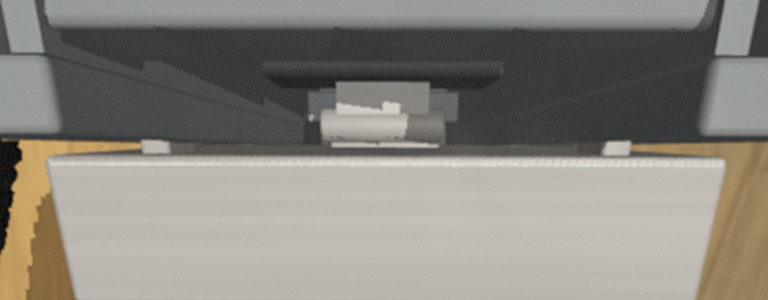

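>>> jog_arm(motion="0 -1 0 0 0 0 -1; 0 -1 0 0 0 0 -1; 0 0 0 0 0 0 -1; 0 0 0 0 0 0 -1; 0 0 0 0 0 0 -0.1; 0 0 0 0 0 0 0.2; 0 0 0 0 0 0 0.6; 0 0 0 0 0 0 1")

```text
clock: 18.02
position: [0.5909, 0.0638, 0.0751]
eef_rot: [0.049, -0.705, 0.705, -0.055]
force: [-0.5, -0.2, 1.1]
grip_width: 0.879
```

Run:
```python
from h import *
s=read_state();print(s["clock"],s["position"],s["force"],s["moment"],s["grip_width"])
im=snapshot("wrist");cv2.imwrite("pics/w12.png",im);im=snapshot("side");crop(im,235,345,130,225,6,"pics/s13.png")
```

```text
18.0167 [0.5909 0.0638 0.0751] [-0.479  -0.1676  1.1481] [-0.0262  0.0155 -0.0125] 0.8794955382200174
```

View pics/w12.png

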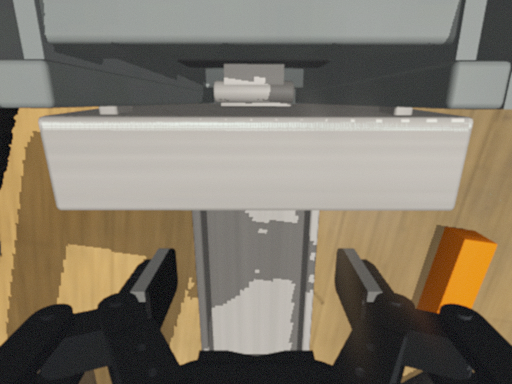

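View pics/s13.png

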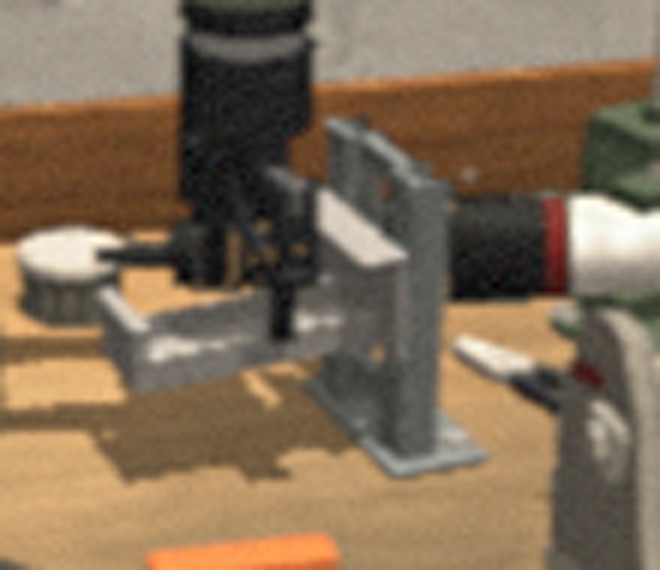

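Run:
```python
from h import *
from scipy.optimize import least_squares
cs=cam("side");c6=lambda p:np.array(p)/6+[235,130]-0.4
a=.151;Rz=R.from_euler('z',a);O=np.array([.6647,.0746,0])
pts=np.array([(72,-56,66),(46,-56,66),(-78,-28,0),(-78,-28,40),(-78,28,40),(-68,-28,40)],float)
obs=c6([(408,254),(372,266),(138,391),(136,337),(103,291),(148,329)])
def H(P,h,p,dx=0):
    P=np.array(P,float)-[72,0,48]
    P=R.from_euler('y',p).apply(P)  # p>0 : +x end goes down; nose droop p<0
    return Rz.apply((P+[dx,0,118+h])/1000)+O
for h in (0,4,8): print(h,proj(cs,H(pts,h,-0.0))-obs)
q=least_squares(lambda v:(proj(cs,H(pts,v[0],v[1],v[2]))-obs).ravel(),[0,0,0]);print(q.x,q.fun.reshape(-1,2))
u=proj(cs,Rz.apply(np.array([(0,-54,175),(0,54,175),(-8,-64,6),(-8,64,6)])/1000)+O);print((u-[235,130]+.4)*6)
```

```text
0 [[ 1.6305 -0.346 ]
 [ 0.4629 -1.1932]
 [ 0.7302 -1.1564]
 [ 1.0447 -3.2638]
 [ 0.4838 -2.1134]
 [ 1.9248 -2.4027]]
4 [[ 1.6892 -1.4748]
 [ 0.5125 -2.328 ]
 [ 0.7284 -2.2539]
 [ 1.0428 -4.3908]
 [ 0.4742 -3.2088]
 [ 1.9267 -3.5275]]
8 [[ 1.7481 -2.6065]
 [ 0.5622 -3.4657]
 [ 0.7265 -3.3544]
 [ 1.0408 -5.5209]
 [ 0.4645 -4.307 ]
 [ 1.9286 -4.6553]]
[-1.5482 -0.0403 -4.0404] [[ 0.3013  0.3049]
 [-0.8868 -0.2412]
 [ 0.1701  1.0091]
 [ 0.0117 -0.9608]
 [-0.5031  0.118 ]
 [ 0.8876 -0.2173]]
[[419.5461 183.8444]
 [333.2514 119.6803]
 [400.5679 471.4224]
 [305.206  378.0902]]
```

>>> jog_arm(motion="0 -6 0 0 0 0 1; 0 -12 0 0 0 0 1; 0 -16 0 0 0 0 1; 0 -18 0 0 0 0 -1; 0 -18 0 0 0 0 -1; 0 -18 0 0 0 0 -1; 0 -16 0 0 0 0 -1; 0 -8 0 0 0 0 -1", grip_force=60)

```text
clock: 18.78
position: [0.5897, 0.0637, 0.1891]
eef_rot: [0.05, -0.705, 0.705, -0.055]
force: [0.3, -0.8, 1.1]
grip_width: 0.302
```

Run:
```python
from h import *
s=read_state();print(s["clock"],s["position"],s["force"],s["grip_width"])
im=snapshot("wrist");cv2.imwrite("pics/w13.png",im)
a=.151;n=np.array([np.cos(a),np.sin(a),0]);O=np.array([.6647,.0746,0])
p,r=plan(O-n*.019+[0,0,.185],Rd(a-np.pi),6,-1)
```

```text
18.7833 [0.5897 0.0637 0.1891] [ 0.2706 -0.8355  1.1446] 0.30163327994737715
-9.4 0.9 0 -0.0003 -0.0005 -0.0014 -1; -9.3 0.9 0.1 -0.0003 -0.0005 -0.0014 -1; -9.4 0.8 0 -0.0003 -0.0005 -0.0014 -1; -9.4 0.9 0.1 -0.0003 -0.0005 -0.0014 -1; -9.3 0.8 0 -0.0003 -0.0005 -0.0014 -1; -9.4 0.8 0.1 -0.0003 -0.0005 -0.0014 -1
per-row mm 9.406101076704376 rad 0.001498028846490574 end [0.6459 0.0717 0.185 ] [ 0.0533 -0.7052  0.705  -0.0532]
```

View pics/w13.png

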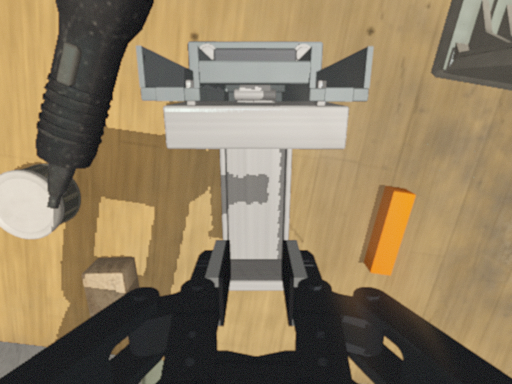

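>>> jog_arm(motion="-8 0 0 0 0 0 -1; -12 0 0 0 0 0 -1; -14 0 0 0 0 0 -1; -13 0 0 0 0 0 -1; -9 5 0 0 0 0 -1; 0 12 0 0 0 0 -1; 0 12 0 0 0 0 -1; 0 8 0 0 0 0 -1")

```text
clock: 19.5
position: [0.6406, 0.072, 0.1441]
eef_rot: [-0.054, 0.705, -0.705, 0.05]
force: [-1.2, 0.1, 0.0]
grip_width: -0.001
```

>>> jog_arm(motion="0 3 0 0 0 0 -1; 0 3 0 0 0 0 -1; 0 3 0 0 0 0 -1; 0 2 0 0 0 0 -1; 0 0 0 0 0 0 -1; 0 0 0 0 0 0 -1; 0 0 0 0 0 0 -1; 0 0 0 0 0 0 -1")

```text
clock: 20.17
position: [0.6433, 0.072, 0.1374]
eef_rot: [0.052, -0.705, 0.705, -0.053]
force: [1.1, -0.5, 0.7]
grip_width: 0.003
```

Run:
```python
from h import *
s=read_state();print(s["clock"],s["position"],s["force"],s["moment"],s["grip_width"])
im=snapshot("side");crop(im,235,345,130,225,6,"pics/s14.png")
```

```text
20.1667 [0.6433 0.072  0.1374] [ 1.0527 -0.5415  0.7226] [-0.0316  0.0272  0.0211] 0.0027372342073153986
```

View pics/s14.png

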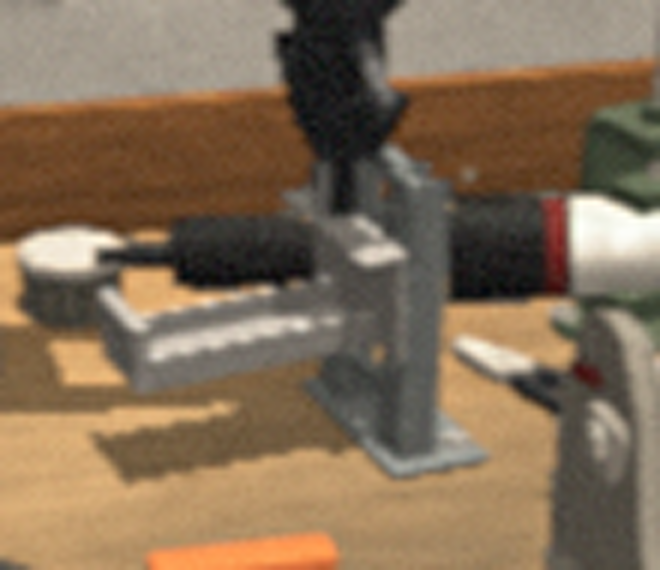

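>>> jog_arm(motion="0 1 0 0 0 0 -1; 0 1 0 0 0 0 -1; 0 1 0 0 0 0 -1; 0 0 0 0 0 0 -1; 0 0 0 0 0 0 -1; 0 0 0 0 0 0 -1; 0 0 0 0 0 0 -1; 0 0 0 0 0 0 -1")

```text
clock: 20.88
position: [0.6432, 0.072, 0.1352]
eef_rot: [0.052, -0.705, 0.705, -0.053]
force: [-1.8, -0.2, 6.2]
grip_width: -0.003
```

>>> jog_arm(motion="0 0.5 0 0 0 0 -1; 0 0.5 0 0 0 0 -1; 0 0 0 0 0 0 -1; 0 0 0 0 0 0 -1; 0 0 0 0 0 0 -1; 0 0 0 0 0 0 -1; 0 0 0 0 0 0 -1; 0 0 0 0 0 0 -1")

```text
clock: 21.55
position: [0.6432, 0.072, 0.1351]
eef_rot: [0.052, -0.705, 0.705, -0.053]
force: [-3.9, 0.4, 8.9]
grip_width: -0.003
```

>>> jog_arm(motion="0 1 0 0 0 0 -1; 0 1 0 0 0 0 -1; 0 1 0 0 0 0 -1; 0 1 0 0 0 0 -1; 0 0 0 0 0 0 -1; 0 0 0 0 0 0 -1; 0 0 0 0 0 0 -1; 0 0 0 0 0 0 -1")

```text
clock: 22.22
position: [0.6434, 0.072, 0.1349]
eef_rot: [0.052, -0.705, 0.705, -0.053]
force: [-10.8, -0.7, 22.9]
grip_width: -0.005
```

Run:
```python
from h import *
s=read_state();print(s["clock"],s["position"],s["force"],s["moment"],s["grip_width"])
im=snapshot("wrist");crop(im,80,430,0,200,2,"pics/w14.png")
im=snapshot("side");crop(im,235,345,130,225,6,"pics/s15.png")
```

```text
22.2167 [0.6434 0.072  0.1349] [-10.8133  -0.6964  22.8543] [-0.0711  1.8002  0.0268] -0.0045925331190613495
```

View pics/w14.png

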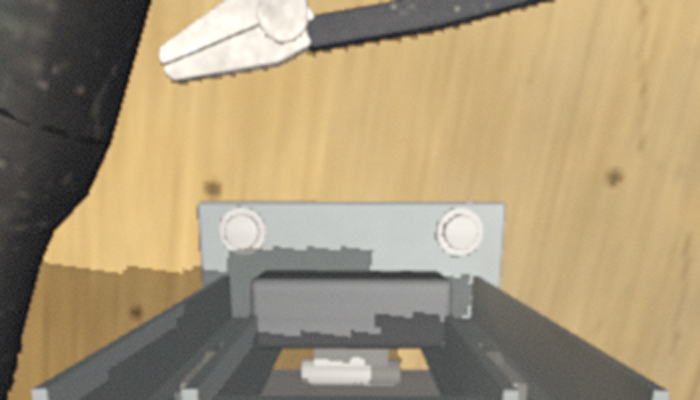

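View pics/s15.png

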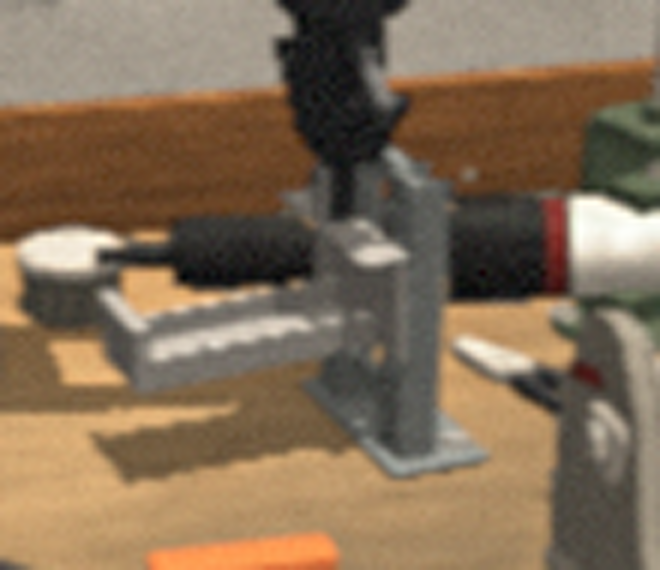

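>>> jog_arm(motion="0 -4 0 0 0 0 -1; 0 -10 0 0 0 0 -1; 0 -16 0 0 0 0 -1; 0 -18 0 0 0 0 -1; 6 -18 0 0 0 0 -1; 12 -12 0 0 0 0 -1; 18 -6 0 0 0 0 -1; 18 0 0 0 0 0 -1")

```text
clock: 22.98
position: [0.5905, 0.0639, 0.215]
eef_rot: [0.051, -0.705, 0.705, -0.054]
force: [-0.5, 0.2, 0.7]
grip_width: 0.007
```

Run:
```python
from h import *
s=read_state();print(s["clock"],s["position"],s["force"],s["grip_width"])
im=snapshot("wrist");cv2.imwrite("pics/w15.png",im);crop(im,130,390,0,200,3,"pics/w15c.png")
p,r=plan([.43,-.08,.2],Rd(-3.93),12,1)
```

```text
22.9833 [0.5905 0.0639 0.215 ] [-0.5008  0.2279  0.6504] 0.006980256099010126
14.6 1.2 9.9 -0.0001 0.078 0.0002 1; 13.9 1.1 11.1 -0.0001 0.078 0.0002 1; 12.9 1.2 12.1 -0.0001 0.078 0.0002 1; 12 1.1 13 -0.0001 0.078 0.0002 1; 10.8 1.2 14 -0.0001 0.078 0.0002 1; 9.8 1.1 14.7 -0.0001 0.078 0.0002 1; 8.6 1.2 15.5 -0.0001 0.078 0.0002 1; 7.4 1.1 16.1 -0.0001 0.078 0.0002 1
6.1 1.2 16.6 -0.0001 0.078 0.0002 1; 4.7 1.1 17 -0.0001 0.078 0.0002 1; 3.5 1.1 17.4 -0.0001 0.078 0.0002 1; 2 1.1 17.6 -0.0001 0.078 0.0002 1
per-row mm 17.734900661151478 rad 0.07803581821739784 end [ 0.43 -0.08  0.2 ] [-0.2715 -0.6529  0.6529  0.2714]
```

View pics/w15c.png

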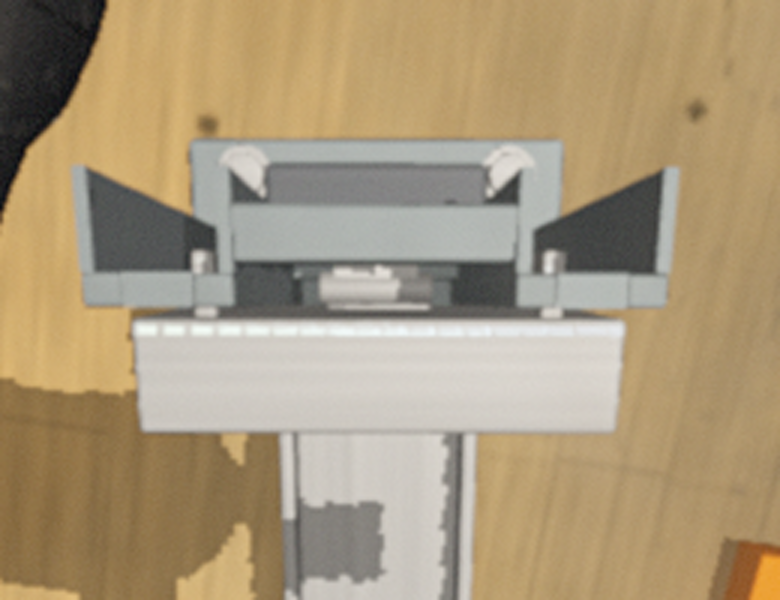

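>>> jog_arm(motion="14.5 1 10 0 0.078 0 1; 14 1 11 0 0.078 0 1; 13 1 12 0 0.078 0 1; 12 1 13 0 0.078 0 1; 11 1 14 0 0.078 0 1; 10 1 14.5 0 0.078 0 1; 8.5 1 15.5 0 0.078 0 1; 7.5 1 16 0 0.078 0 1")

```text
clock: 23.7
position: [0.4844, -0.0318, 0.2045]
eef_rot: [0.168, 0.687, -0.687, -0.168]
force: [-0.4, 0.1, 0.7]
grip_width: 0.995
```

>>> jog_arm(motion="6 3 16.5 0 0.078 0 1; 4.5 5 17 0 0.078 0 1; 3.5 8 17.5 0 0.078 0 1; 2 10 17.5 0 0.078 0 1; 0 12 0 0 0 0 1; 0 12 0 0 0 0 1; 0 12 0 0 0 0 1; 0 0 0 0 0 0 1")

```text
clock: 24.37
position: [0.4312, -0.0788, 0.1404]
eef_rot: [0.27, 0.653, -0.653, -0.274]
force: [-1.4, -1.4, -0.4]
grip_width: 0.999
```

Run:
```python
from h import *
s=read_state();x=R.from_quat(s["eef_rot"]).as_matrix()[:,0];print(s["clock"],s["position"],s["force"],np.arctan2(x[1],x[0]))
im=snapshot("wrist");cv2.imwrite("pics/w16.png",im)
np.savez("w16.npz",position=s["position"],eef_rot=s["eef_rot"])
```

```text
24.3667 [ 0.4312 -0.0788  0.1404] [-1.3813 -1.3919 -0.4335] 2.3528873951708857
```

View pics/w16.png

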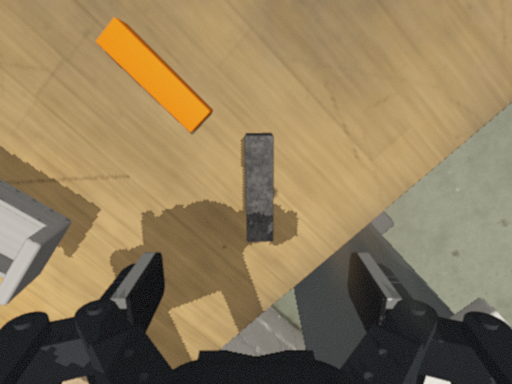

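Run:
```python
from h import *
st=dict(np.load("w16.npz"));c=cam("wrist",st)
q=onz(c,[(246.5,134.5),(272,134),(274,240),(246.5,241)],.024);print(q,q.mean(0))
d=(q[0]+q[1]-q[2]-q[3])/2;print(np.linalg.norm(d),np.arctan2(d[1],d[0]))
t=q.mean(0).copy(); t[:2]=(t[:2]+np.array([.4296,-.0801]))/2; print(t)
t[2]=.030
plan(t,Rd(np.arctan2(-d[1],-d[0])),12,1)
```

```text
[[ 0.4678 -0.1073  0.024 ]
 [ 0.4535 -0.1221  0.024 ]
 [ 0.3852 -0.0579  0.024 ]
 [ 0.402  -0.0399  0.024 ]] [ 0.4271 -0.0818  0.024 ]
0.09389210156621702 -0.7758157015590129
[ 0.4284 -0.0809  0.024 ]
0.1 9.3 0.3 -0.0001 -0.0011 0.0003 1; 0 9.3 0.3 -0.0001 -0.0011 0.0003 1; 0.1 9.3 0.4 -0.0001 -0.0011 0.0003 1; 0.1 9.3 0.3 -0.0001 -0.0011 0.0003 1; 0.1 9.3 0.3 -0.0001 -0.0011 0.0003 1; 0.1 9.3 0.3 -0.0001 -0.0011 0.0003 1; 0 9.3 0.3 -0.0001 -0.0011 0.0003 1; 0.1 9.3 0.4 -0.0001 -0.0011 0.0003 1
0.1 9.2 0.3 -0.0001 -0.0011 0.0003 1; 0.1 9.3 0.3 -0.0001 -0.0011 0.0003 1; 0.1 9.3 0.3 -0.0001 -0.0011 0.0003 1; 0.1 9.3 0.4 -0.0001 -0.0011 0.0003 1
per-row mm 9.300075316025335 rad 0.0010999522243459968 end [ 0.4284 -0.081   0.03  ] [-0.2674 -0.6545  0.6547  0.2672]
```

>>> jog_arm(motion="0 12 0.5 0 0 0 1; 0 16 0.5 0 0 0 1; 0 18 0.5 0 0 0 1; 0.5 18 0.5 0 -0.004 0 1; 0 18 0.5 0 -0.004 0 0.4; 0 16 0.5 0 -0.004 0 0.1; 0 12 0.5 0 0 0 0; 0 8 0.5 0 0 0 0")

```text
clock: 25.08
position: [0.4301, -0.0818, 0.0243]
eef_rot: [0.267, 0.655, -0.655, -0.268]
force: [-0.4, -0.2, 0.1]
grip_width: 0.5
```

Run:
```python
from h import *
s=read_state();x=R.from_quat(s["eef_rot"]).as_matrix()[:,0];print(s["clock"],s["position"],s["force"],np.arctan2(x[1],x[0]),s["grip_width"])
im=snapshot("wrist");cv2.imwrite("pics/w17.png",im)
```

```text
25.0833 [ 0.4301 -0.0818  0.0243] [-0.3892 -0.1943  0.0573] 2.3655800014701476 0.4996826620540382
```

View pics/w17.png

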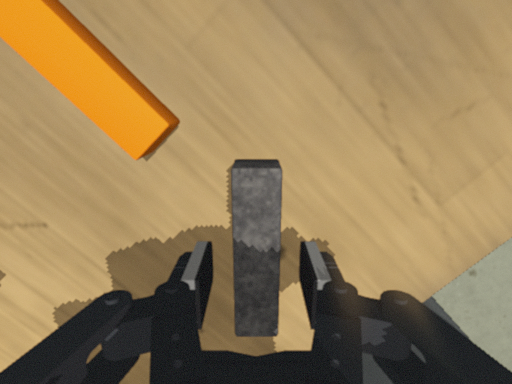

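>>> jog_arm(motion="0 4 0 0 0 0 0; 0 4 0 0 0 0 0; 0 3.5 0 0 0 0 0; 0 0 0 0 0 0 -0.3; 0 0 0 0 0 0 -0.5; 0 0 0 0 0 0 -1; 0 0 0 0 0 0 -1; 0 0 0 0 0 0 -1", grip_force=50)

```text
clock: 25.8
position: [0.4302, -0.0819, 0.0137]
eef_rot: [-0.268, -0.655, 0.655, 0.267]
force: [-0.6, -0.2, 2.9]
grip_width: 0.26
```

>>> jog_arm(motion="0 0 0 0 0 0 -1; 0 -3 0 0 0 0 -1; 0 -5 0 0 0 0 -1; 0 -8 0 0 0 0 -1; 0 -10 0 0 0 0 -1; 0 -12 0 0 0 0 -1; 0 -10 0 0 0 0 -1; 0 -5 0 0 0 0 -1")

```text
clock: 26.47
position: [0.4312, -0.0823, 0.0684]
eef_rot: [0.269, 0.655, -0.655, -0.266]
force: [0.2, -0.2, -1.9]
grip_width: 0.264
```

Run:
```python
from h import *
s=read_state();x=R.from_quat(s["eef_rot"]).as_matrix()[:,0];print(s["clock"],s["position"],s["force"],np.arctan2(x[1],x[0]),s["grip_width"]*85)
im=snapshot("wrist");cv2.imwrite("pics/w18.png",im)
im=snapshot("side");crop(im,180,345,110,250,4,"pics/s16.png")
```

```text
26.4667 [ 0.4312 -0.0823  0.0684] [ 0.2413 -0.1561 -1.8864] 2.3654306084828836 22.4445363629954
```

View pics/w18.png

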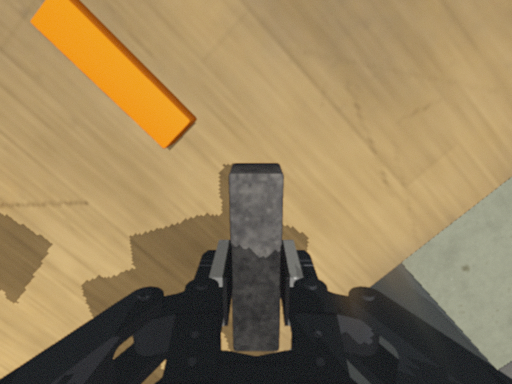

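View pics/s16.png

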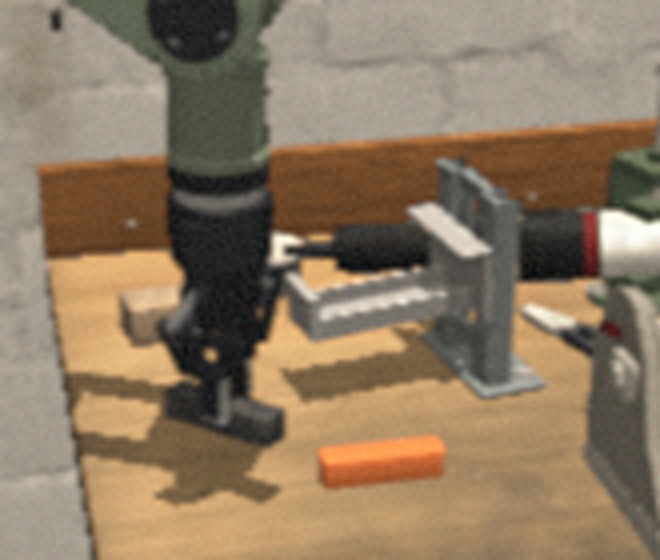

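Run:
```python
from h import *
s=read_state()
R0=R.from_quat(s["eef_rot"])
p=s["position"]+[0,0,.096]
plan([.5876,.0637,.165],Rd(.149-np.pi),12,-1,p,R0)
```

```text
-0.8 -0.1 -17.8 -0 -0.0771 -0.0003 -1; -2.1 -0 -17.7 -0 -0.0771 -0.0003 -1; -3.5 -0.1 -17.5 -0 -0.0771 -0.0003 -1; -4.9 -0.1 -17.2 -0 -0.0771 -0.0003 -1; -6.1 -0 -16.7 -0 -0.0771 -0.0003 -1; -7.4 -0.1 -16.2 -0 -0.0771 -0.0003 -1; -8.7 -0.1 -15.6 -0 -0.0771 -0.0003 -1; -9.8 -0.1 -14.9 -0 -0.0771 -0.0003 -1
-10.9 -0.1 -14 -0 -0.0771 -0.0003 -1; -12 -0 -13.2 -0 -0.0771 -0.0003 -1; -13 -0.1 -12.3 -0 -0.0771 -0.0003 -1; -13.9 -0.1 -11.2 -0 -0.0771 -0.0003 -1
per-row mm 17.829837174103563 rad 0.07709324296965381 end [0.5876 0.0637 0.165 ] [-0.0527  0.7051 -0.7052  0.0527]
```

>>> jog_arm(motion="0 -6 0 0 0 0 -1; 0 -10 0 0 0 0 -1; 0 -14 0 0 0 0 -1; 0 -16 0 0 0 0 -1; 0 -16 0 0 0 0 -1; 0 -14 0 0 0 0 -1; 0 -12 0 0 0 0 -1; 0 -8 0 0 0 0 -1")

```text
clock: 27.23
position: [0.4304, -0.082, 0.1639]
eef_rot: [0.268, 0.655, -0.655, -0.267]
force: [0.1, 0.1, -1.5]
grip_width: 0.261
```

>>> jog_arm(motion="-1 0 -18 0 -0.077 0 -1; -2 0 -17.5 0 -0.077 0 -1; -3.5 0 -17.5 0 -0.077 0 -1; -5 0 -17 0 -0.077 0 -1; -6 0 -16.5 0 -0.077 0 -1; -7.5 0 -16 0 -0.077 0 -1; -8.5 0 -15.5 0 -0.077 0 -1; -10 0 -15 0 -0.077 0 -1")

```text
clock: 27.9
position: [0.5341, 0.0156, 0.1619]
eef_rot: [0.055, 0.705, -0.705, -0.056]
force: [-0.1, 0.2, -1.6]
grip_width: 0.263
```

>>> jog_arm(motion="-11 0 -14 0 -0.077 0 -1; -12 0 -13 0 -0.077 0 -1; -13 0 -12.5 0 -0.077 0 -1; -14 0 -11 0 -0.077 0 -1; 0 8 0 0 0 0.02 -1; 0 12 0 0 0 0.02 -1; 0 10 0 0 0 0 -1; 0 0 0 0 0 0 -1")

```text
clock: 28.57
position: [0.5844, 0.0635, 0.129]
eef_rot: [-0.041, 0.706, -0.704, 0.064]
force: [-1.2, -0.4, -2.5]
grip_width: 0.258
```

Run:
```python
from h import *
s=read_state();M=R.from_quat(s["eef_rot"]).as_matrix();x=M[:,0];print(s["clock"],s["position"],s["force"],np.arctan2(x[1],x[0])+np.pi,M[2],s["grip_width"]*85)
im=snapshot("wrist");cv2.imwrite("pics/w19.png",im)
im=snapshot("side");crop(im,235,345,120,225,6,"pics/s17.png")
```

```text
28.5667 [0.5844 0.0635 0.129 ] [-1.2387 -0.3691 -2.5326] 0.14775682758299347 [-0.0329 -0.9995 -0.0013] 21.91718588703019
```

View pics/w19.png

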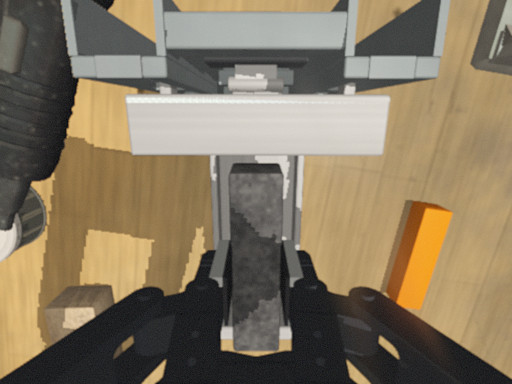

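View pics/s17.png

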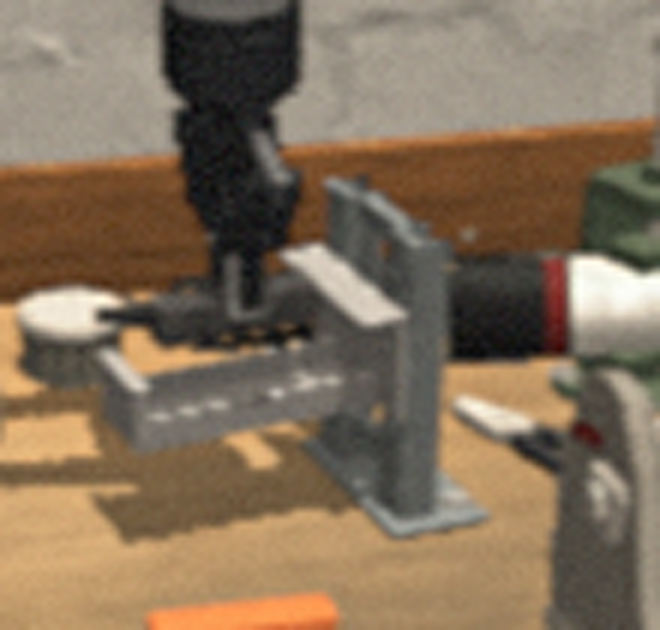

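>>> jog_arm(motion="0 6 0 0 0 0 -1; 0 7 0 0 0 0 -1; 0 7 0 0 0 0 -1; 0 6 0 0 0 0 -1; 0 4 0 0 0 0 -1; 0 3 0 0 0 0 -1; 0 0 0 0 0 0 -1; 0 0 0 0 0 0 -1")

```text
clock: 29.33
position: [0.5884, 0.0635, 0.0991]
eef_rot: [-0.038, 0.706, -0.704, 0.066]
force: [1.6, 0.6, -2.0]
grip_width: 0.264
```

Run:
```python
from h import *
s=read_state();M=R.from_quat(s["eef_rot"]).as_matrix();x=M[:,0];print(s["clock"],s["position"],s["force"],s["moment"],M[2],s["grip_width"]*85)
im=snapshot("wrist");cv2.imwrite("pics/w20.png",im)
im=snapshot("side");crop(im,235,345,120,225,6,"pics/s18.png")
```

```text
29.3333 [0.5884 0.0635 0.0991] [ 1.5697  0.5988 -1.9866] [ 0.0237  0.0223 -0.0077] [-0.0396 -0.9992 -0.0001] 22.458523492686574
```

View pics/w20.png

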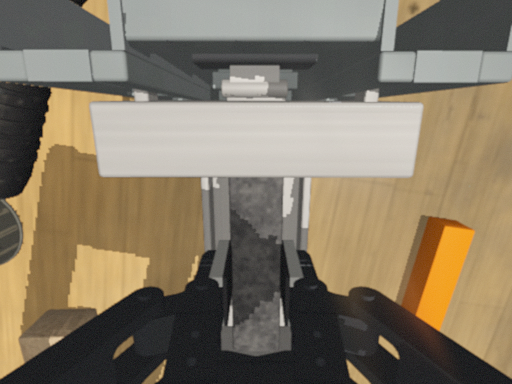

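View pics/s18.png

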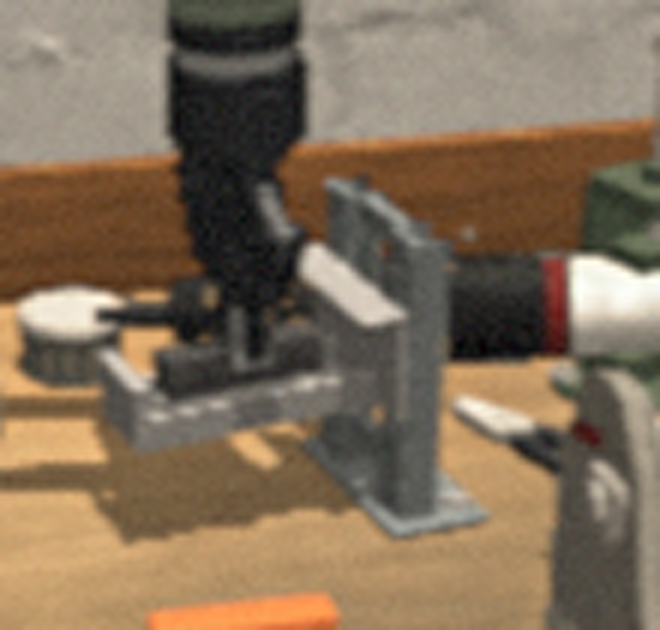

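>>> jog_arm(motion="0.5 2 0 0 0 0 -1; 0.5 2 0 0 0 0 -1; 0 2 0 0 0 0 -1; 0 1 0 0 0 0 -1; 0 1 0 0 0 0 -1; 0 1 0 0 0 0 -1; 0 0 0 0 0 0 -1; 0 0 0 0 0 0 -1")

```text
clock: 30.1
position: [0.5878, 0.0634, 0.0902]
eef_rot: [-0.038, 0.706, -0.704, 0.066]
force: [-0.3, -0.3, -1.3]
grip_width: 0.262
```

Run:
```python
from h import *
s=read_state();M=R.from_quat(s["eef_rot"]).as_matrix();x=M[:,0];print(s["clock"],s["position"],s["force"],s["moment"],M[2],s["grip_width"]*85)
im=snapshot("side");crop(im,235,345,120,225,6,"pics/s19.png")
```

```text
30.1 [0.5878 0.0634 0.0902] [-0.2933 -0.2965 -1.2875] [ 0.027   0.078  -0.0083] [-0.0399 -0.9992 -0.    ] 22.287473118112306
```

View pics/s19.png

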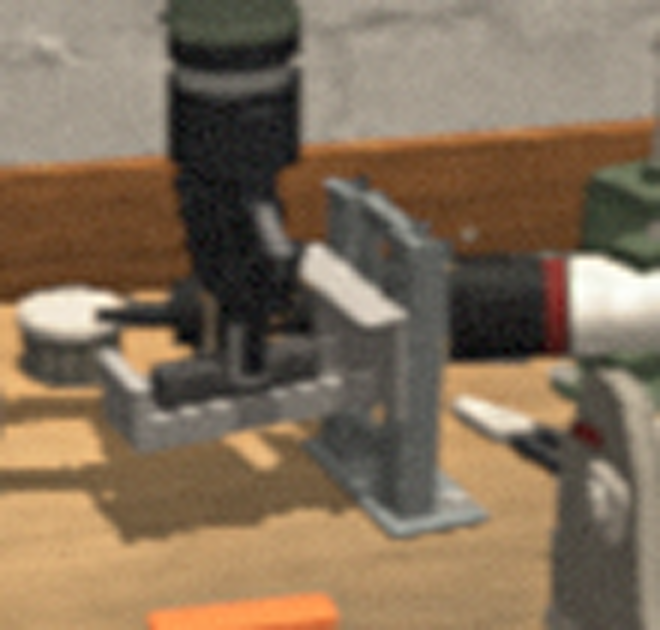

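>>> jog_arm(motion="0 1 0 0 0 0 -1; 0 1 0 0 0 0 -1; 0 0 0 0 0 0 -1; 0 0 0 0 0 0 -0.4; 0 0 0 0 0 0 -0.35; 0 0 0 0 0 0 -0.3; 0 0 0 0 0 0 -0.25; 0 0 0 0 0 0 -0.2")

```text
clock: 30.82
position: [0.5882, 0.0635, 0.0886]
eef_rot: [-0.038, 0.706, -0.704, 0.067]
force: [-0.1, -1.0, -0.3]
grip_width: 0.402
```

Run:
```python
from h import *
s=read_state();print(s["clock"],s["position"],s["force"],s["moment"],s["grip_width"]*85)
im=snapshot("wrist");cv2.imwrite("pics/w21.png",im)
```

```text
30.8167 [0.5882 0.0635 0.0886] [-0.0889 -1.0151 -0.2807] [ 0.0063  0.0385 -0.0145] 34.146700395968686
```

View pics/w21.png

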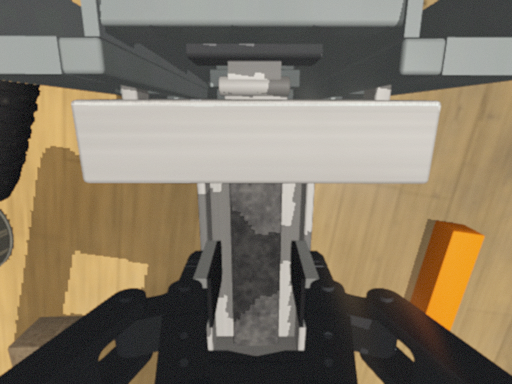

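Released, and the stone lies centred between the walls (231–281 within 207–305). Rise and look.

>>> jog_arm(motion="0 -4 0 0 0 0 -0.2; 0 -8 0 0 0 0 -0.2; 0 -12 0 0 0 0 -0.2; 0 -16 0 0 0 0 -0.2; 0 -20 0 0 0 0 -0.2; 0 -20 0 0 0 0 -0.2; 8 -20 0 0 0 0 -0.2; 10 -16 0 0 0 0 -0.2")

```text
clock: 31.53
position: [0.5668, 0.0601, 0.207]
eef_rot: [-0.037, 0.706, -0.704, 0.068]
force: [0.0, -0.6, 0.5]
grip_width: 0.398
```

>>> jog_arm(motion="14 -10 0 0 0 0 -0.2; 14 -8 0 0 0 0 -0.2; 14 -4 0 0 0 0 -0.2; 10 0 0 0 0 0 -0.2; 0 0 0 0 0 0 -0.2; 0 0 0 0 0 0 -0.2; 0 0 0 0 0 0 -0.2; 0 0 0 0 0 0 -0.2")

```text
clock: 32.2
position: [0.5137, 0.0524, 0.2232]
eef_rot: [-0.038, 0.706, -0.704, 0.066]
force: [-0.7, -0.8, -0.3]
grip_width: 0.396
```

Run:
```python
from h import *
s=read_state();print(s["clock"],s["position"],s["force"])
np.savez("w22.npz",position=s["position"],eef_rot=s["eef_rot"])
im=snapshot("wrist");cv2.imwrite("pics/w22.png",im)
im=snapshot("side");cv2.imwrite("pics/sF.png",im);crop(im,235,345,120,225,6,"pics/s20.png")
im=snapshot("top");cv2.imwrite("pics/tF.png",im)
```

```text
32.2 [0.5137 0.0524 0.2232] [-0.7139 -0.7989 -0.2784]
```

View pics/w22.png

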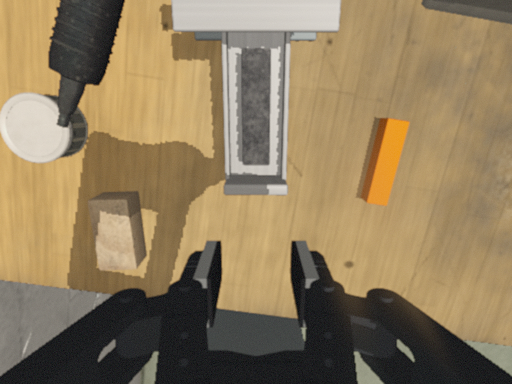

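View pics/s20.png

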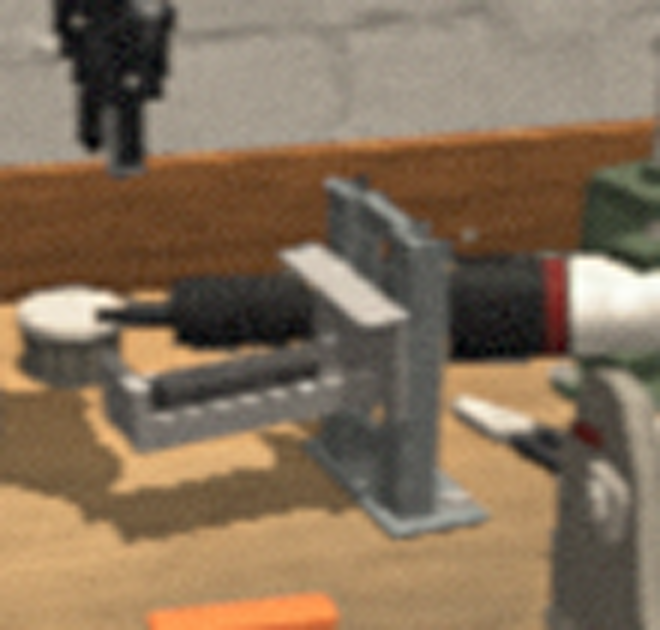

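View pics/tF.png

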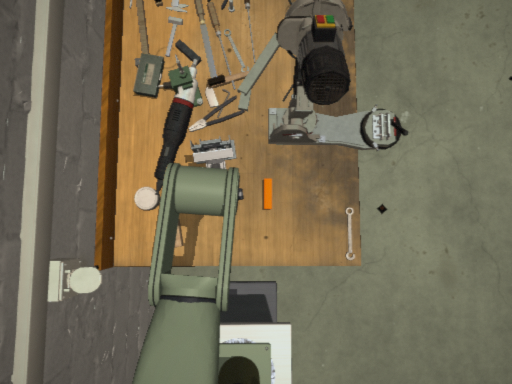

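Run:
```python
from h import *
a=.151;Rz=R.from_euler('z',a);O=np.array([.6647,.0746,0])
s6=dict(np.load("w6.npz"));
s15=dict(position=np.array([.5905,.0639,.215]),eef_rot=np.array([.051,-.705,.705,-.054]))
for n,s,px,ref in [("w6 free",s6,[(249,40)],[(-8,0,6)]),("w15 now",s15,[(255,101.7)],[(0,-54,175),(0,54,175)])]:
    c=cam("wrist",s);s["eef_rot"]=s["eef_rot"]/np.linalg.norm(s["eef_rot"])
    print(n,Rz.inv().apply(onz(c,px,.091)-O),"ref proj",proj(c,Rz.apply(np.array(ref)/1000)+O))
# final side fit
from scipy.optimize import least_squares
cs=cam("side");c6=lambda p:np.array(p)/6+[235,120]-0.4
pts=np.array([(72,-56,66),(46,-56,66),(46,56,66),(-78,-28,0),(-78,28,40)],float)
obs=c6([(408,315),(370,327),(280,255),(138,451),(103,352)])
def H(P,h,p,dx=0):
    P=R.from_euler('y',p).apply(np.array(P,float)-[72,0,48]);return Rz.apply((P+[dx,0,118+h])/1000)+O
q=least_squares(lambda v:(proj(cs,H(pts,*v))-obs).ravel(),[0,0,0]);print(q.x,q.fun)
```

```text
w6 free [[-0.0026  0.0014  0.091 ]] ref proj [[253.5584  70.3339]]
w15 now [[-0.0033  0.0011  0.091 ]] ref proj [[354.8993  96.2341]
 [158.5296  96.7022]]
[-2.4023 -0.0253 -3.6825] [ 0.4617  0.3485 -0.3878 -0.307   0.3926 -0.2437  0.0445  0.6548 -0.4611
 -0.4369]
```

```bash
python3 -c "
from bench import *
print(job_done(), read_state()['clock'])"
```

```text
the job is handed in; nothing more can be done
the job is handed in; nothing more can be done
```

I tipped the holder onto its underside and hooked both claws into the upper slots. I pressed it home, then laid the black stone flat in its tray. The arm was clear when I handed the job in, just after 32.2 s on the clock.

**What the last checks showed**
- **Seated:** The flange stopped at 0.135 m, where home should be, and did not move under 23 N. Resting on the catch it would have been 7–10 mm higher.
- **Catch:** It measured within 1 mm of its free, sprung-out position in the wrist picture, with the bump below it. I took no picture of the snap itself and did not try to lift the holder out.
- **Stone:** It lies flat and centred between the tray walls in the wrist and side pictures.
- **Bystanders:** I never touched the spanner, wood block or tin. In the last pictures each is where it was, though the arm partly hides the block from the top camera.

**What disagreed**
- **Tray angle:** The tray hangs slightly nose-down, about 1.5–2.5°. I think this is play between the claws and the slots, so it is not perfectly level.
- **Side-camera height:** The side camera's fit put the holder 1.5–2.4 mm below home and about 4 mm forward of the rack face. I took these as calibration error, because pressing on the flange showed it seated.

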